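Hold a spring gauge on the red spot of a wood block in a sliding-door type case

ROBOT

A 7-joint arm with a two-finger parallel gripper is mounted at the origin on the work surface. World frame = base frame: x ahead of the robot, y to its left, z up, the work surface at z = 0. Lengths are in m, angles in rad, forces in N, time in s.
With the tool pointing down it reaches from about 0.425 to 1.025 m from the base axis. Payload 3.6 kg.
Tool frame: the origin (TCP) lies on the front face of the gripper's body, between the roots of the fingers; the fingertips stand 73 mm ahead of it and the grasp point (between the pads) lies 54 mm ahead of it (r.grip_point_offset is the distance from the TCP to the grasp point, in m); x points along the fingers, y is the direction in which the jaws open and shut, and the axes are right-handed (so a half turn about x gives the same grasp; the last joint's range is limited). The gripper opens to 85 mm and grips with 20 to 120 N. Pads are 22 mm wide; open, the fingers measure 114 mm over their backs; the gripper's body (76 mm by 85 mm) begins 54 mm behind the grasp point. The pads swing forward as they close: fully open they stand 13 mm farther back than shut.
Start: joints at [1.149, 0.591, 0.048, 1.609, -0.033, 0.943, -0.034], TCP at [0.234, -0.686, 0.304] pointing down, gripper open.
Joint ranges: [-2.69, 2.69], [-0.47, 2.24], [-1.27, 1.36], [0.19, 2.51], [-1.53, 4.68], [0.08, 2.07], [-3.09, 3.09]. Speed limits (rad/s): [2.57, 2.57, 3.14, 3.14, 3.14, 3.14, 3.14].

INTERFACE

Orientations are given as a unit quaternion [x, y, z, w].
In Python, from station import r gives the robot as it stands. The module is installed in compiled form; this text tells all that it offers.
- The arm moves only by the tool jog_arm, never from a script. Its argument "series" is a list of rows, each a list of 7 numbers: the shift along the tool's x, y, z in mm, then the turn, a rotation vector about the tool's x, y, z in rad, then the opening, from 0 (shut) to 1 (fully open). In form: [[dx, dy, dz, rx, ry, rz, grip], ...]. A call has 1 to 20 rows; each row is the pose to reach, as a shift and turn from the pose measured when the call began, along the tool's axes at that moment; what a row does not reach only later rows make up. A row lasts 1/8 s, in which the tool goes at most 62.5 mm and 10.7 degrees, less where a joint would pass 70% of its speed; a pose out of reach is approached as far as the arm can. A call with a gripper value outside its range is refused whole. The fingers move at their own pace and stop on an object; the grip force is fixed at half the most. Time passes only in rows, so rows that repeat a pose let the fingers close. It gives the time, the measured TCP pose, the force and the opening at its end, in the units of the state.
- r.state(): the state, without advancing time (a new reading comes with each control period).
- r.get_image(name): name is "side" or "top" or "wrist"; returns (picture, depth): 420x560x3 uint8, red, green, blue; 420x560 float32, m along the optical axis (not along the pixel's ray), 0 where there is no reading.
- r.camera_params(name): a dict with "fx", "fy", "cx", "cy" (pixels), "R" (3x3) and "t" (3): a world point X has camera coordinates R X + t. Camera axes: x right, y down, z forward; pixel columns grow to the right and rows downward; lengths in m; the calibration is good to about 2 mm. A picture is of the moment at which its call begins: read the wrist's pose just before it. camera_params takes no time and is no camera call; for the wrist camera it gives the pose at the moment of the call.
- r.sign_off(): hands the job in, once; it reports no verdict.
Trained networks look in the newest picture that a camera, given by its name, has taken for a name from the list of things; names that differ only in an ending like _2 or _b are one class to them, and where a whole thing is asked for, a point or a joint stands for the part that bears it (a point fixed in the world has none). Each returns a list of dicts, best first, with "p" (0 to 1); they miss things now and then, are a little off and sometimes report something else, mostly with a low value. They report only what shows in the picture. A call takes as long as a camera call. They do not tell look-alikes from the thing itself.
- r.outline_of(camera, target): "mask" (420x560 bool, what is visible of it).
- r.place_of(camera, target): "at" ([x, y, z] in m, in the coordinates of the camera as it stood for that picture, good to about 4 mm: a listed point, or the origin of a listed thing).
The state is a dict: "time_s": time; "joints": joint angles; "dq": joint speeds; "joint_torque": joint torques, N m; "tool_pos": TCP position; "tool_rot": TCP orientation; "wrist_force": force on the tool from outside, world axes, zero at the start; "ft_torque": the same for the moment, N m; "grip_width": opening from 0.0 (shut) to 1.0 (fully open).
Only numpy, scipy, OpenCV 4.12 (cv2) and the standard library are available. Lean on these libraries where they do the work, as an engineer would, in place of code of your own. Each camera call takes 0.05 s, during which the arm holds its last target.

TASK

Slide the clear door of the sloped wooden case fully open to the robot's right, then take the green hand gauge out of its stand and place its tip on the middle of the red spot, square to the block's sloping face. Press lightly, until the spring plunger has gone in about half way (its orange band has just disappeared), and finish while holding it steadily there, door still open and gauge still in the gripper. Leave in place the jar, the red graver and the loose offcut, and never ram the gauge into a block.

Things in the scene. Friction and masses are not known exactly. Their poses are not given: they have to be found in the camera images.
- case: Wooden case, fixed; 360 mm along y, 180 mm along the slope. Origin on the table under its middle; x level, away from the robot, y left along the case, z up. Top slopes 20 deg (0.349 rad), far edge higher, facing -x. Walls and brass tracks reach about 51 mm over the table at the near edge, 112 mm at the far edge. Left (+y) half: three marked blocks; right half: stored type.
- door (a joint): Slide of the clear door (172 mm wide, wood edged) along the case: 0 = shut over the left compartment, grows in m as the door moves to the case's -y (right), 0.165 = fully open at its stop. Friction about 1.5 N; it stays where left.
- door_handle (a point): Middle of the top edge of the door's handle, a light wooden fin standing square to the sloping door: 12 mm thick along the case's y (pinch it across this), 44 mm long along the slope, 40 mm tall above the door. Moves with the door; axes as the case's (not sloped).
- gauge: Hand gauge, loose, about 0.17 kg. Origin in the nose end face, z along its axis to the top. From the nose: steel neck 20 mm thick, z 0-40 mm; dark collar 32 mm thick, z 40-46; green round grip 26 mm thick, z 46-126; cap to z 130. A plunger (dia 8, round end) stands out 22 mm below the nose. Starts upright, neck in the stand, collar resting on the stand's top.
- plunger (a joint): How far the gauge's plunger is pushed in, m: 0 free, 0.016 at its stop. Spring 400 N/m: about 3.5 N at half way (0.008). The 8 mm of plunger next to the nose is orange, the rest steel, so at half way the orange has just gone in.
- gauge_tip (a point): Very end of the plunger: 22 mm beyond the nose on the gauge's axis when free; it moves with the plunger. Axes as the gauge's.
- stand: Dark wood stand fixed to the table, 70 x 70 x 65 mm tall, with a 25 mm upright hole through its middle. Origin under its middle on the table.
- block_red: Light wood block with the red spot, fixed in the case's left compartment, 90 mm along the slope, 42 mm along the case's y, 24 mm thick. It may be any of the three in the row. Origin on the table level, under the block; axes as the case's.
- red_spot (a point): Centre of the red spot (disc of 18 mm diameter with a 3 mm white centre dot) on the block's upper face. z points square out of the face, y along the case's y, x up the slope. The face lies 4 mm below the top of the case's walls and 5 mm below the door's underside.
- block_blue: Same block with a blue spot: not the one to gauge. Axes and origin as block_red.
- block_black: Same block with a black spot: not the one to gauge. Axes and origin as block_red.
- jar: Bystander: closed amber jar, diameter 56 mm, 75 mm tall, loose. Origin under its middle.
- graver: Bystander: graver lying along its y, handle red, 145 mm long, 18 mm thick, loose. Origin on the table at the end of the handle where the steel starts.
- offcut: Bystander: dark wood offcut 55 x 45 x 35 mm, loose. Origin under its middle.
Not all that is in view belongs to the job. Of the things that look like the gauge, the smallest one is meant.

How it is judged:
By the outcome, as a careful person would: the job done as asked, in the order asked, and still so for the second after the job is handed in, while the arm keeps its last pose, push and grip.
It also fails if it takes over 56 s, if anything falls off the work surface, if the arm or the gripper's body presses on something with over 40 N, if the wrist force passes 120 N, or if a joint passes its speed limit or range.

## Working session

There is one attempt and no reset: what is moved stays moved. The work goes in short steps, Python scripts to look and compute and a tool call to move; the robot and the scene stay as the last step left them, time stands still between calls to the robot, and variables do not carry over. Pictures are saved under pics/ and viewed, and the job is handed in when it is done.

Besides the shell and the picture viewer there is one more tool, called after "Emit:" as a command line: name --pt "numbers of a row" for each row, then --argument value for the rest. jog_arm: Moves the arm, as the interface text tells. Its arguments: {"type":"object","properties":{"series":{"type":"array"}},"required":["series"]}

```bash
mkdir -p pics; ls; python3 - <<'E'
from station import r
import cv2
s=r.state()
print(s)
print(r.grip_point_offset)
for n in ["side","top","wrist"]:
    p,d=r.get_image(n)
    cv2.imwrite(f"pics/{n}0.png",p[:,:,::-1])
    c=r.camera_params(n); print(n,c)
E
```

```text
pics
{'time_s': 0.0, 'joints': array([ 1.14854429,  0.5921129 ,  0.04831309,  1.60985376, -0.03331063,
        0.94271997, -0.03371146]), 'dq': array([-0.00014885, -0.00086125,  0.00090028,  0.00109192, -0.00185158,
        0.0020509 ,  0.00138491]), 'joint_torque': array([-3.24650673e-04, -5.48698890e+01,  1.54656563e+00, -1.98125517e+01,
        9.37966135e-03,  8.79033498e-03, -1.27781792e-05]), 'tool_pos': array([ 0.23386291, -0.68552366,  0.30273383]), 'tool_rot': array([-0.69739546, -0.11651607,  0.69774861, -0.1149367 ]), 'wrist_force': array([0.12326294, 0.02160531, 1.08581912]), 'ft_torque': array([-0.04272683,  0.06583989, -0.00850453]), 'grip_width': 0.9989129682552247}
0.0539
side {'fx': 394.6854662495339, 'fy': 394.6854662495339, 'cx': 277.67253776406847, 'cy': 212.69533011338757, 'R': array([[-0.96985778, -0.24344473,  0.01051396],
       [-0.1495804 ,  0.56074116, -0.81436789],
       [ 0.19235796, -0.79139372, -0.58025374]]), 't': array([0.50036042, 0.17351503, 0.86593312])}
top {'fx': 485.7153257507359, 'fy': 485.7153257507359, 'cx': 278.1261648791155, 'cy': 215.30071294806638, 'R': array([[ 0.02398925, -0.99963267,  0.01261079],
       [-0.9817518 , -0.02593676, -0.18838974],
       [ 0.18864762, -0.00786134, -0.98201338]]), 't': array([-0.05286069,  0.54201878,  1.07370047])}
wrist {'fx': 329.4047139301942, 'fy': 329.4047139301942, 'cx': 284.840532758573, 'cy': 216.98935347353282, 'R': array([[ 0.3229755 , -0.94640357, -0.00266465],
       [-0.89691316, -0.30698226,  0.31829023],
       [-0.30204901, -0.10040998, -0.94798957]]), 't': array([-0.72295284, -0.04175437,  0.38227127])}
```

View pics/side0.png

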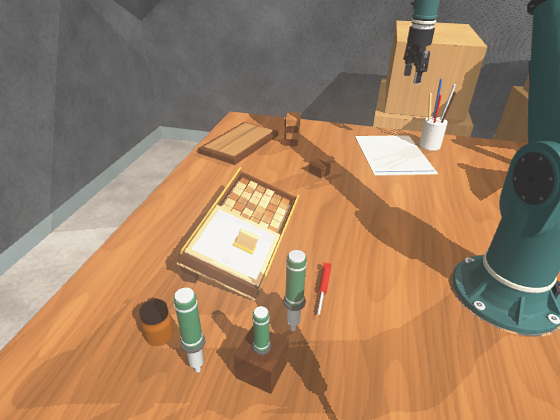

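View pics/top0.png

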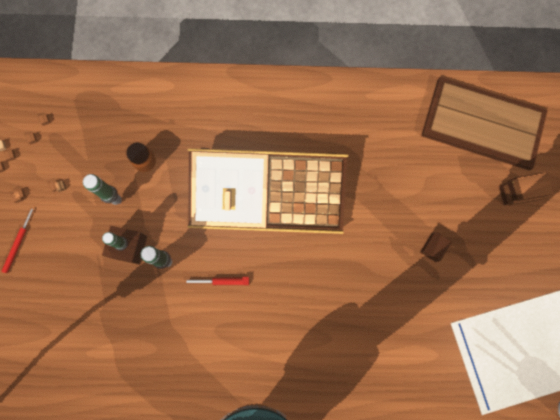

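View pics/wrist0.png

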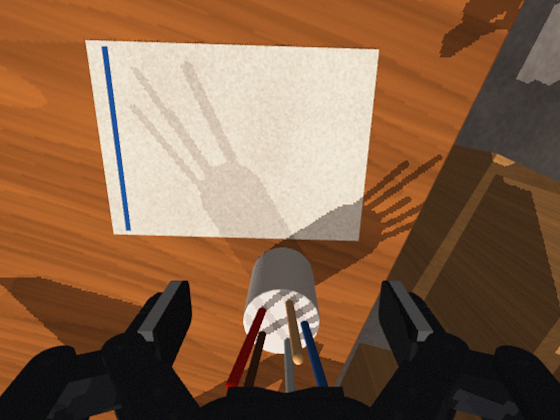

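Three green gauge look-alikes in the side view: at (190,330), (295,290) and a smaller one in the dark stand at (261,330). By the description, the one in the stand is meant. I'll check this with a crop and measurements.

```bash
cat > h.py <<'E'
from station import r
import numpy as np, cv2
from scipy.spatial.transform import Rotation as Rn
def w(cam,p,c=None):
    c=c or r.camera_params(cam); return c["R"].T@(np.array(p)-c["t"])
def deproj(c,d,m):
    v,u=np.nonzero(m&(d>0)); z=d[v,u]
    P=np.stack([(u-c["cx"])/c["fx"]*z,(v-c["cy"])/c["fy"]*z,z],1)
    return (P-c["t"])@c["R"]
def proj(c,X):
    q=c["R"]@np.array(X)+c["t"]; return c["fx"]*q[0]/q[2]+c["cx"],c["fy"]*q[1]/q[2]+c["cy"]
E
python3 - <<'E'
from h import *
np.set_printoptions(precision=4,suppress=True)
for cam in ["side","top"]:
    p,d=r.get_image(cam); np.save(f"{cam}_d.npy",d)
    for t in ["gauge","stand","case","door_handle","red_spot","block_red","block_blue","block_black","jar","graver","offcut"]:
        for o in r.place_of(cam,t)[:3]: 
            X=w(cam,o["at"]); print(cam,t,round(o["p"],2),X,np.round(proj(r.camera_params(cam),X)))
    if cam=="side":
        cv2.imwrite("pics/side_crop.png",cv2.resize(p[230:400,130:350,::-1],None,fx=3.4,fy=3.4,interpolation=cv2.INTER_CUBIC))
        cv2.imwrite("pics/side_case.png",cv2.resize(p[160:300,170:310,::-1],None,fx=4.2,fy=4.2,interpolation=cv2.INTER_CUBIC))
    else:
        cv2.imwrite("pics/top_case.png",cv2.resize(p[130:280,80:300,::-1],None,fx=3.5,fy=3.5,interpolation=cv2.INTER_CUBIC))
E
```

```text
side gauge 0.97 [0.4701 0.3134 0.0244] [260. 360.]
side gauge 0.86 [0.5817 0.3429 0.0258] [194. 360.]
side gauge 0.67 [0.4369 0.2153 0.0269] [290. 320.]
side stand 0.67 [ 0.4652  0.3134 -0.0003] [263. 369.]
side case 0.73 [ 0.4817 -0.4187 -0.0006] [319. 172.]
side case 0.65 [ 0.5989 -0.0104 -0.0013] [247. 244.]
side door_handle 0.92 [0.5593 0.0742 0.1092] [250. 232.]
side door_handle 0.49 [ 0.4646  0.3127 -0.001 ] [263. 369.]
side block_red 0.37 [ 0.6818  0.2926 -0.0031] [158. 335.]
side jar 0.59 [ 0.6792  0.2939 -0.0045] [159. 336.]
side graver 0.73 [ 0.3912  0.1105 -0.0013] [321. 295.]
side offcut 0.82 [ 0.479  -0.4169 -0.0019] [320. 173.]
top gauge 0.94 [0.5753 0.3471 0.0275] [116. 200.]
top gauge 0.72 [0.4714 0.3106 0.0263] [128. 244.]
top gauge 0.57 [0.432  0.2244 0.0258] [163. 261.]
top stand 0.76 [0.4676 0.3139 0.0039] [129. 246.]
top stand 0.72 [0.4734 0.3087 0.0239] [129. 243.]
top case 0.62 [ 0.6056 -0.0131 -0.0039] [268. 194.]
top door_handle 0.9 [0.5674 0.0758 0.11  ] [227. 198.]
top graver 0.86 [ 0.3924  0.1077 -0.0048] [214. 281.]
top offcut 0.62 [0.5682 0.08   0.1058] [225. 198.]
```

View pics/side_crop.png

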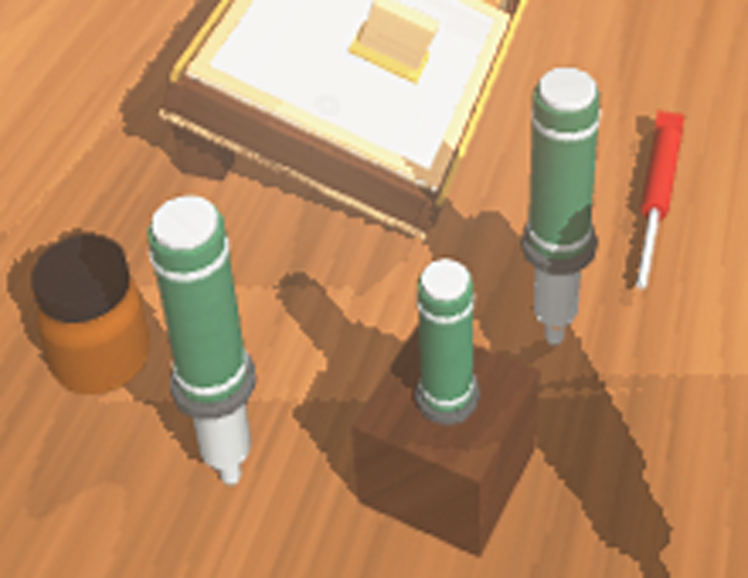

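View pics/top_case.png

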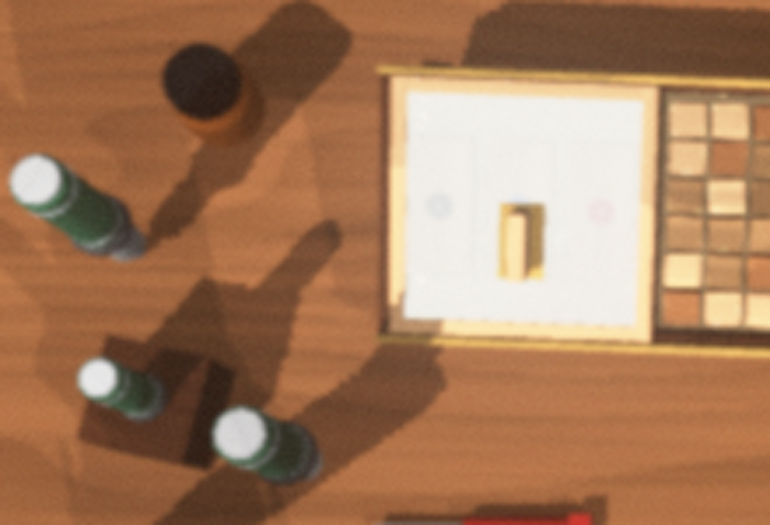

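View pics/side_case.png

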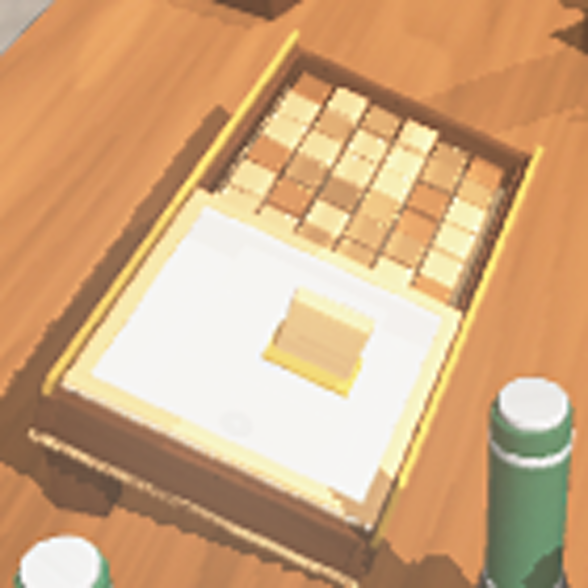

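The top crop shows the red spot under the door at about full-image (251,190), right-hand block. Black is at (205,189), and blue is under the handle. The stand gauge (cap at about (108,238) in top) is clearly the smallest. Next I measure the case yaw, handle and gauge from depth.

```bash
python3 - <<'E'
from h import *
np.set_printoptions(precision=4,suppress=True)
for cam in ["top","side"]:
    p,d=r.get_image(cam); c=r.camera_params(cam)
    o=r.outline_of(cam,"door_handle"); print(cam,[(round(x["p"],2),x["mask"].sum()) for x in o])
    P=deproj(c,d,o[0]["mask"]); print("handle pts",P.min(0),P.max(0),np.median(P,0))
    # top edge points of handle
    hi=P[P[:,2]>P[:,2].max()-.02]; print(hi.mean(0),len(hi))
    # yellow rails
    hsv=cv2.cvtColor(p,cv2.COLOR_RGB2HSV)
    A=deproj(c,d,np.ones(d.shape,bool)); 
    m=(A[:,0]>.5)&(A[:,0]<.72)&(A[:,1]>-.21)&(A[:,1]<.19)&(A[:,2]>.035)
    B=A[m]; print("case ext",B.min(0),B.max(0))
    # far edge pts: for y bins the max z
    for nm,sel in [("far",lambda b:b[np.argmax(b[:,2])]),("nearx",lambda b:b[np.argmin(b[:,0])]),("farx",lambda b:b[np.argmax(b[:,0])])]:
        L=[]
        for y in np.arange(-.18,.16,.02):
            b=B[(B[:,1]>y)&(B[:,1]<y+.02)]
            if len(b): L.append(sel(b))
        L=np.array(L); k=np.polyfit(L[:,1],L[:,0],1); print(nm,"x=",k,"res",np.std(L[:,0]-np.polyval(k,L[:,1])),L[:,2].mean())
    for g in r.outline_of(cam,"gauge")[:3]:
        G=deproj(c,d,g["mask"]); v,u=np.nonzero(g["mask"]);t=G[G[:,2]>np.percentile(G[:,2],99)-.006]
        print("gauge",round(g["p"],2),u.mean(),v.mean(),"top",t.mean(0),len(t),"zmax",G[:,2].max())
E
```

```text
top [(0.72, np.int64(5331))]
handle pts [ 0.5153 -0.0107  0.0446] [0.6761 0.1597 0.1169] [0.5972 0.0734 0.0794]
[0.6483 0.0749 0.1024] 954
case ext [ 0.5052 -0.1925  0.035 ] [0.6988 0.1697 0.117 ]
far x= [-0.0378  0.6679] res 0.021230991094452246 0.11533284786553896
nearx x= [0.013  0.5078] res 0.0005418769206666907 0.05345203677476459
farx x= [0.0102 0.689 ] res 0.006129939794967846 0.07904991884651023
gauge 0.91 156.38381742738588 257.0809128630705 top [0.4313 0.2158 0.197 ] 161 zmax 0.20169683560083915
gauge 0.84 101.79439252336448 189.14953271028037 top [0.5755 0.3451 0.1971] 151 zmax 0.20167762042749465
gauge 0.75 115.7741935483871 241.247311827957 top [0.4663 0.3122 0.155 ] 79 zmax 0.15841410254011354
side [(0.76, np.int64(4370))]
handle pts [ 0.5146 -0.0533  0.0183] [0.6786 0.1623 0.1163] [0.5936 0.087  0.0796]
[0.6434 0.0811 0.1018] 788
case ext [ 0.505  -0.1938  0.0351] [0.7    0.1714 0.1163]
far x= [-0.0899  0.6609] res 0.03055768327591739 0.11274656673196087
nearx x= [0.0135 0.5074] res 0.00028000096449719124 0.050590596075491615
farx x= [0.0182 0.6795] res 0.00498869560538916 0.08830479585998272
gauge 0.89 294.7102803738318 286.6117900790798 top [0.4311 0.2193 0.1959] 180 zmax 0.19877530285680292
gauge 0.76 189.38557993730407 326.8257053291536 top [0.5742 0.348  0.1957] 245 zmax 0.19833921482594005
gauge 0.64 261.03166869671134 330.8026796589525 top [0.4663 0.3161 0.1532] 165 zmax 0.15643306467336723
```

```bash
python3 - <<'E'
from h import *
np.set_printoptions(precision=4,suppress=True)
a=np.radians(20)
Rc=Rn.from_euler('z',-0.0132).as_matrix()
S=Rc@np.array([[np.cos(a),0,-np.sin(a)],[0,1,0],[np.sin(a),0,np.cos(a)]]) # cols: up slope, y, normal
o=np.array([0.5077,0,0.051])
for cam in ["top","side"]:
    p,d=r.get_image(cam); c=r.camera_params(cam)
    A=deproj(c,d,np.ones(d.shape,bool)); Q=(A-o)@S
    m=(Q[:,0]>0)&(Q[:,0]<.18)&(Q[:,1]>0.01)&(Q[:,1]<.15)&(abs(Q[:,2])<.08)
    B=Q[m]; fl=B[B[:,2]<.01]; print(cam,"door plane h median",np.median(fl[:,2]))
    k=np.linalg.lstsq(np.c_[fl,][:,:2]@np.eye(2)if 0 else np.c_[fl[:,:2],np.ones(len(fl))],fl[:,2],rcond=None)[0];print("tilt",k)
    h=B[B[:,2]>.012]; print(len(h),np.percentile(h,[2,50,98],axis=0))
    t=h[h[:,2]>np.percentile(h[:,2],98)-.006]; print("top edge",len(t),np.percentile(t,[3,97],axis=0), "world",S@t.mean(0)+o)
q=Rn.from_quat(r.state()["tool_rot"]).as_matrix(); print(q)
E
```

```text
top door plane h median -0.005088134539125931
tilt [-0.0048  0.0002 -0.0047]
128 [[0.0492 0.0692 0.0136]
 [0.0714 0.0741 0.0347]
 [0.0915 0.0805 0.0393]]
top edge 90 [[0.0493 0.0695 0.0337]
 [0.0901 0.0804 0.0393]] world [0.5631 0.0747 0.109 ]
side door plane h median -0.005520701173896738
tilt [-0.013  -0.0554 -0.0006]
224 [[0.0483 0.0705 0.0131]
 [0.0686 0.0804 0.0293]
 [0.0899 0.0827 0.0364]]
top edge 103 [[0.0492 0.0701 0.0306]
 [0.0889 0.0821 0.0365]] world [0.5617 0.0765 0.1067]
[[-0.      0.3229 -0.9464]
 [ 0.     -0.9464 -0.3229]
 [-1.     -0.      0.    ]]
```

```bash
cat >> h.py <<'E'
a=np.radians(20)
Rc=Rn.from_euler('z',-0.0132).as_matrix()
S=Rc@np.array([[np.cos(a),0,-np.sin(a)],[0,1,0],[np.sin(a),0,np.cos(a)]])
o=np.array([0.5077,0,0.051])
n=S[:,2]; cy=S[:,1]
def frame(x,y):
    x=x/np.linalg.norm(x); y=y-x*(x@y); y/=np.linalg.norm(y); return np.c_[x,y,np.cross(x,y)]
def move(p,R,st=None):
    st=st or r.state(); R0=Rn.from_quat(st["tool_rot"]).as_matrix()
    return np.round(np.r_[R0.T@(p-st["tool_pos"])*1000,Rn.from_matrix(R0.T@R).as_rotvec()],4)
E
python3 - <<'E'
from h import *
np.set_printoptions(precision=4,suppress=True)
R=frame(-n,-cy); g=r.grip_point_offset
top=S@np.array([.0695,.0755,.038])+o; print(top)
tcp=top-n*.013+n*g
st=r.state()
print(st["time_s"])
print("wp",move(np.array([.5,-.35,.33]),R,st))
print("pre",move(tcp+n*.07,R,st)); print("at",move(tcp,R,st), tcp)
E
```

```text
[0.561  0.0748 0.1105]
1.75
wp [ -26.107  -232.2842 -360.2042    0.3385    0.3457    0.0597]
pre [  89.2097 -627.3442 -519.3948    0.3385    0.3457    0.0597]
at [ 154.9875 -619.3123 -541.951     0.3385    0.3457    0.0597] [0.547  0.075  0.1489]
```

Emit:
jog_arm --pt "-26 -232 -360 0.34 0.346 0.06 0.7" --pt "-26 -232 -360 0.34 0.346 0.06 0.7" --pt "-26 -232 -360 0.34 0.346 0.06 0.7" --pt "-26 -232 -360 0.34 0.346 0.06 0.7" --pt "-26 -232 -360 0.34 0.346 0.06 0.7" --pt "-26 -232 -360 0.34 0.346 0.06 0.7" --pt "89 -627 -519 0.3385 0.3457 0.0597 0.7" --pt "89 -627 -519 0.3385 0.3457 0.0597 0.7" --pt "89 -627 -519 0.3385 0.3457 0.0597 0.7" --pt "89 -627 -519 0.3385 0.3457 0.0597 0.7" --pt "89 -627 -519 0.3385 0.3457 0.0597 0.7" --pt "89 -627 -519 0.3385 0.3457 0.0597 0.7" --pt "89 -627 -519 0.3385 0.3457 0.0597 0.7" --pt "89 -627 -519 0.3385 0.3457 0.0597 0.7" --pt "89 -627 -519 0.3385 0.3457 0.0597 0.7" --pt "89 -627 -519 0.3385 0.3457 0.0597 0.7"

```text
time_s: 3.75
tool_pos: [0.5229, 0.076, 0.2148]
tool_rot: [0.819, -0.005, -0.574, -0.003]
wrist_force: [-0.7, -1.0, -0.6]
grip_width: 0.701
```

```bash
python3 - <<'E'
from h import *
np.set_printoptions(precision=4,suppress=True)
R=frame(-n,-cy); g=r.grip_point_offset
p,d=r.get_image("wrist"); c=r.camera_params("wrist"); cv2.imwrite("pics/wrist1.png",p[:,:,::-1])
A=deproj(c,d,np.ones(d.shape,bool)); Q=(A-o)@S
B=Q[(Q[:,0]>.02)&(Q[:,0]<.12)&(Q[:,1]>.05)&(Q[:,1]<.11)&(Q[:,2]>.01)&(Q[:,2]<.05)]
print(len(B),np.percentile(B,[2,50,98],axis=0)); t=B[B[:,2]>.03]; print(np.percentile(t,[2,50,98],axis=0))
for x in r.place_of("wrist","door_handle"): print(x["p"],w("wrist",x["at"],c),(w("wrist",x["at"],c)-o)@S)
top=S@np.array([.0695,.0755,.038])+o
print("at",move(top-n*.013+n*g,R))
E
```

```text
1483 [[0.0505 0.0705 0.0144]
 [0.0757 0.0765 0.0362]
 [0.0923 0.082  0.0376]]
[[0.0503 0.0705 0.0329]
 [0.0728 0.0765 0.0363]
 [0.092  0.082  0.0377]]
0.58 [0.562  0.0779 0.1084] [0.0697 0.0786 0.0358]
at [70.4493 -1.1421  0.0297 -0.001  -0.0003 -0.0004]
```

View pics/wrist1.png

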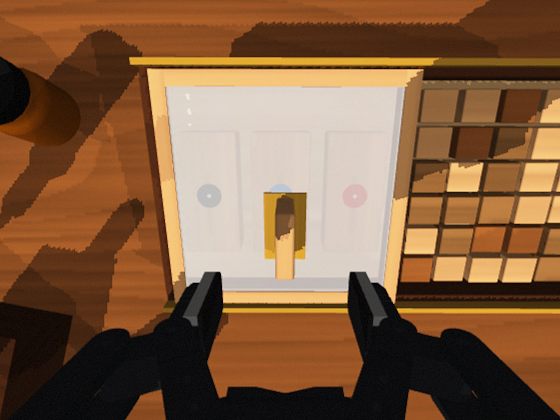

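Emit:
jog_arm --pt "40 -1.9 -1 0 0 0 0.7" --pt "71 -1.9 -1 0 0 0 0.7" --pt "71 -1.9 -1 0 0 0 0.7" --pt "71 -1.9 -1 0 0 0 0" --pt "71 -1.9 -1 0 0 0 0" --pt "71 -1.9 -1 0 0 0 0" --pt "71 -1.9 -1 0 0 0 0" --pt "71 -1.9 -1 0 0 0 0" --pt "71 -1.9 -1 0 0 0 0"

```text
time_s: 4.97
tool_pos: [0.556, 0.0774, 0.1606]
tool_rot: [0.813, -0.008, -0.582, -0.003]
wrist_force: [-1.1, -2.1, 2.8]
grip_width: 0.121
```

```bash
python3 - <<'E'
from h import *
np.set_printoptions(precision=4,suppress=True)
s=r.state(); print(s["joints"],s["dq"],s["tool_pos"],s["wrist_force"],s["ft_torque"])
G=s["tool_pos"]+Rn.from_quat(s["tool_rot"]).apply([r.grip_point_offset,0,0]); print("grip in slope",(G-o)@S)
p,d=r.get_image("wrist"); cv2.imwrite("pics/wrist2.png",p[:,:,::-1])
p,d=r.get_image("side"); cv2.imwrite("pics/side2.png",cv2.resize(p[100:310,140:420,::-1],None,fx=2.7,fy=2.7))
E
```

```text
[-0.4829  0.585   0.3069  2.2558 -1.5329  0.0785 -0.3182] [-0.0003  0.0011 -0.0006 -0.0022 -0.0026  0.001   0.0007] [0.556  0.0774 0.1606] [-1.1074 -2.0734  2.8432] [-0.1603  0.3491 -0.0684]
grip in slope [0.0809 0.0778 0.0329]
```

View pics/wrist2.png

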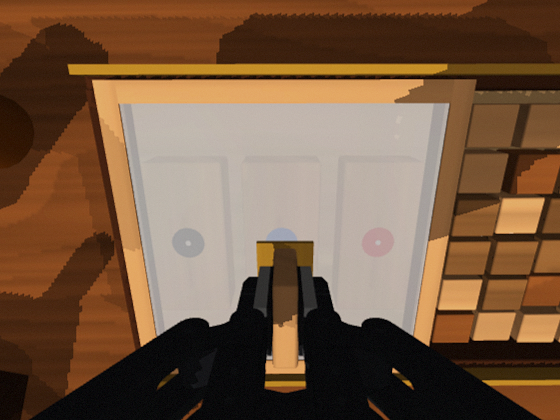

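View pics/side2.png

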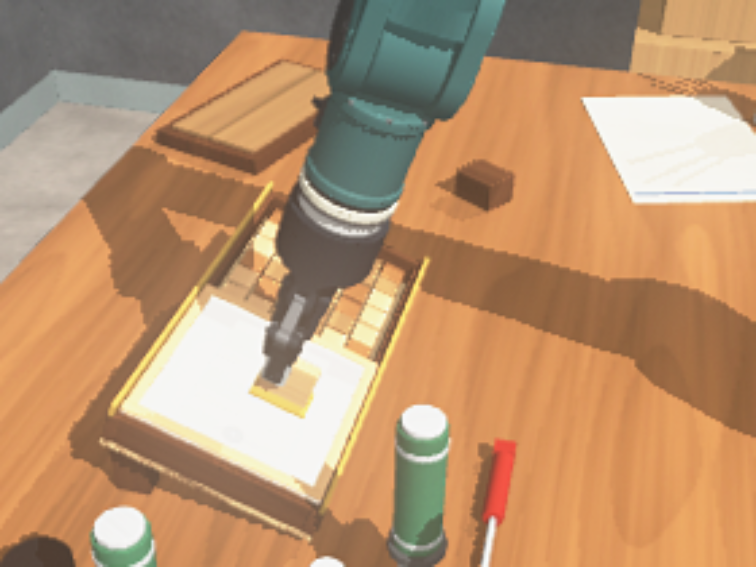

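```bash
python3 - <<'E'
from h import *
np.set_printoptions(precision=4,suppress=True)
s=r.state(); R0=Rn.from_quat(s["tool_rot"]).as_matrix(); print(R0, R0.T@(-cy*165), R0.T@n)
E
```

```text
[[ 0.3232 -0.0162 -0.9462]
 [-0.0086 -0.9999  0.0142]
 [-0.9463  0.0036 -0.3233]] [  0.7159 164.9982  -0.2814] [-0.9998  0.0044  0.0198]
```

Emit:
jog_arm --pt "0.3 3 -4 0 -0.075 0 0" --pt "0.6 10 -8 0 -0.15 0 0" --pt "0.6 25 -8 0 -0.15 0 0" --pt "0.6 40 -8 0 -0.15 0 0" --pt "0.6 40 -8 0 -0.15 0 0"

```text
time_s: 5.7
tool_pos: [0.5629, 0.0364, 0.1626]
tool_rot: [0.767, -0.008, -0.641, -0.004]
wrist_force: [0.2, -1.8, 0.1]
grip_width: 0.127
```

```bash
cat > chk.py <<'E'
from h import *
np.set_printoptions(precision=4,suppress=True)
s=r.state(); R0=Rn.from_quat(s["tool_rot"]).as_matrix()
print(s["time_s"],"j",s["joints"],"F",s["wrist_force"],"gw",s["grip_width"])
print("tcp",s["tool_pos"],"x",R0[:,0],"y",R0[:,1])
G=s["tool_pos"]+R0[:,0]*r.grip_point_offset; print("grip slope",(G-o)@S, "R0T(-cy)",R0.T@-cy,"R0T n",R0.T@n)
E
python3 chk.py
```

```text
5.7 j [-0.6292  0.6773  0.6701  2.1838 -1.0917  0.4225 -0.6827] F [ 0.1854 -1.8292  0.092 ] gw 0.12732310745117367
tcp [0.5629 0.0364 0.1626] x [ 0.1779 -0.0072 -0.984 ] y [-0.0172 -0.9998  0.0043]
grip slope [0.0804 0.0369 0.033 ] R0T(-cy) [ 0.0049  1.     -0.0032] R0T n [-0.9855  0.0054  0.1693]
```

Emit:
jog_arm --pt "0.1 20 0 0 0 0 0" --pt "0.2 45 0 0 0 0 0" --pt "0.4 70 0 0 0 0 0" --pt "0.5 95 0 0 0 0 0" --pt "0.6 115 0 0 0 0 0" --pt "0.6 124 -0.4 0 0 0 0" --pt "0.6 127 -0.4 0 0 0 0" --pt "0.6 127 -0.4 0 0 0 0"

```text
time_s: 6.7
tool_pos: [0.5613, -0.0855, 0.1625]
tool_rot: [0.767, -0.003, -0.642, -0.006]
wrist_force: [-3.0, 8.3, 8.4]
grip_width: 0.122
```

```bash
python3 chk.py; python3 - <<'E'
from h import *
p,d=r.get_image("wrist"); cv2.imwrite("pics/wrist3.png",p[:,:,::-1])
p,d=r.get_image("top"); cv2.imwrite("pics/top3.png",cv2.resize(p[120:280,80:380,::-1],None,fx=2.6,fy=2.6))
E
```

```text
6.7 j [-0.3573  0.6637  0.6188  2.1727 -1.0961  0.4417 -0.4453] F [-3.0089  8.2716  8.435 ] gw 0.12205098933868423
tcp [ 0.5613 -0.0855  0.1625] x [ 0.1762  0.0035 -0.9843] y [-0.0119 -0.9999 -0.0057]
grip slope [ 0.0803 -0.0845  0.033 ] R0T(-cy) [-0.0058  1.      0.0003] R0T n [-0.9852 -0.0058  0.1711]
```

View pics/wrist3.png

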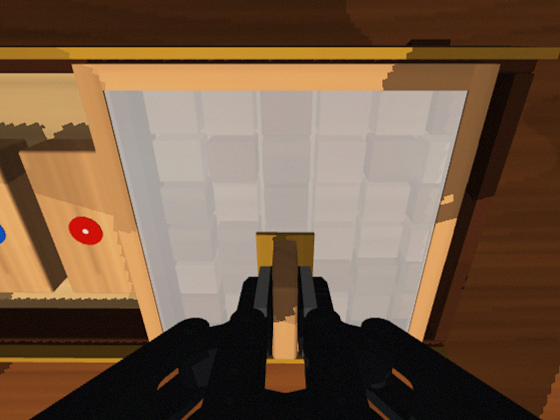

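View pics/top3.png

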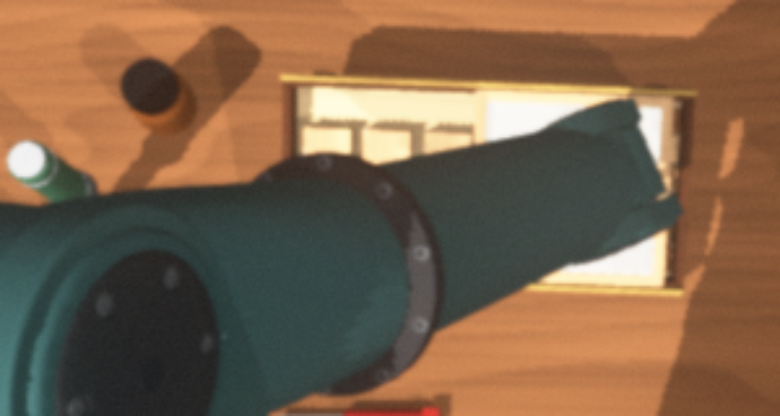

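Emit:
jog_arm --pt "0 3 0 0 0 0 0" --pt "0 6 0 0 0 0 0" --pt "0 6 0 0 0 0 0"

```text
time_s: 7.18
tool_pos: [0.5614, -0.0861, 0.1626]
tool_rot: [0.766, 0.002, -0.642, -0.008]
wrist_force: [-3.2, 11.5, 9.7]
grip_width: 0.125
```

```bash
python3 chk.py
```

```text
7.175 j [-0.3474  0.6625  0.6129  2.1704 -1.0965  0.4503 -0.4365] F [-3.2159 11.4504  9.7162] gw 0.12455129865418546
tcp [ 0.5614 -0.0861  0.1626] x [ 0.1748  0.014  -0.9845] y [-0.0067 -0.9999 -0.0154]
grip slope [ 0.0804 -0.0845  0.033 ] R0T(-cy) [-0.0163  0.9999  0.0037] R0T n [-0.9849 -0.0167  0.1726]
```

Emit:
jog_arm --pt "0 -1 0 0 0 0 0.12" --pt "0 -1 0 0 0 0 0.45" --pt "0 -1 0 0 0 0 0.45" --pt "0 -1 0 0 0 0 0.45" --pt "-30 -1 5 0 0 0 0.45" --pt "-60 -1 10 0 0 0 0.45" --pt "-80 -1 14 0 0 0 0.45" --pt "-80 -60 40 0 0.15 0 0.45" --pt "-80 -120 40 0 0.15 0 0.45" --pt "-80 -120 40 0 0.15 0 0.45" --pt "-80 -120 40 0 0.15 0 0.45"

```text
time_s: 8.55
tool_pos: [0.5094, 0.033, 0.2365]
tool_rot: [0.813, 0.002, -0.583, -0.008]
wrist_force: [-0.6, -0.8, 0.5]
grip_width: 0.45
```

```bash
python3 chk.py; python3 - <<'E'
from h import *
np.set_printoptions(precision=4,suppress=True)
p,d=r.get_image("wrist"); c=r.camera_params("wrist"); cv2.imwrite("pics/wrist4.png",p[:,:,::-1])
for t in ["red_spot","block_red","door_handle"]:
    for x in r.place_of("wrist",t)[:2]: X=w("wrist",x["at"],c); print(t,x["p"],X,(X-o)@S,proj(c,X))
hsv=cv2.cvtColor(p,cv2.COLOR_RGB2HSV)
m=((hsv[...,0]<8)|(hsv[...,0]>172))&(hsv[...,1]>180)&(hsv[...,2]>90)
nl,lab,stt,cen=cv2.connectedComponentsWithStats(m.astype(np.uint8))
for i in range(1,nl):
    if stt[i,4]>60:
        P=deproj(c,d,lab==i); print(stt[i],cen[i],P.mean(0),(P.mean(0)-o)@S,np.ptp((P-o)@S,axis=0))
A=deproj(c,d,np.ones(d.shape,bool)); Q=(A-o)@S
B=Q[(Q[:,0]>.02)&(Q[:,0]<.15)&(Q[:,1]>-.14)&(Q[:,1]<-.03)&(Q[:,2]>.02)&(Q[:,2]<.05)]
if len(B): print("handle",np.percentile(B,[2,50,98],axis=0))
E
```

```text
8.55 j [-0.669   0.4449  0.6545  2.3296 -1.142   0.2669 -0.5995] F [-0.6329 -0.7889  0.5208] gw 0.44990809901395196
tcp [0.5094 0.033  0.2365] x [ 0.3211  0.0118 -0.947 ] y [-0.0059 -0.9999 -0.0144]
grip slope [0.0634 0.0339 0.12  ] R0T(-cy) [-0.016   0.9999  0.0023] R0T n [-0.9996 -0.0161  0.0223]
red_spot 0.67 [0.5964 0.0233 0.0702] [ 0.0897  0.0245 -0.0122] (np.float64(298.79835962002176), np.float64(177.27299158595292))
block_red 0.72 [ 0.6049  0.0267 -0.0055] [ 0.0717  0.028  -0.0862] (np.float64(293.3875682825594), np.float64(178.18384735887918))
door_handle 0.79 [ 0.5584 -0.0801  0.107 ] [ 0.0678 -0.0794  0.035 ] (np.float64(454.9808237166386), np.float64(225.63045406509536))
[288 166  22  22 361] [298.2715 176.59  ] [0.5971 0.0238 0.0694] [ 0.09    0.0249 -0.0132] [0.017  0.0167 0.0036]
handle [[ 0.0497 -0.0884  0.0207]
 [ 0.0726 -0.0794  0.0355]
 [ 0.0918 -0.077   0.0375]]
```

View pics/wrist4.png

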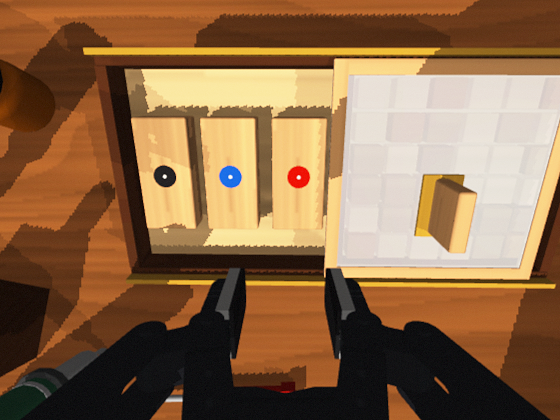

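```bash
python3 - <<'E'
from h import *
np.set_printoptions(precision=4,suppress=True)
th=np.radians(295)
R=frame(np.array([0,0,-1.]),np.array([np.cos(th),np.sin(th),0]))
print(move(np.array([.50,.10,.33]),R)); print(move(np.array([.466,.314,.31]),R))
E
```

```text
[-90.9345 -70.3349 -20.2432  -0.4453  -0.324   -0.0588]
[ -80.6821 -283.65     21.5126   -0.4453   -0.324    -0.0588]
```

Emit:
jog_arm --pt "-91 -70 -20 -0.2 -0.15 -0.03 0.6" --pt "-91 -70 -20 -0.4453 -0.324 -0.0588 0.6" --pt "-91 -70 -20 -0.4453 -0.324 -0.0588 0.6" --pt "-81 -284 21.5 -0.4453 -0.324 -0.0588 0.6" --pt "-81 -284 21.5 -0.4453 -0.324 -0.0588 0.6" --pt "-81 -284 21.5 -0.4453 -0.324 -0.0588 0.6" --pt "-81 -284 21.5 -0.4453 -0.324 -0.0588 0.6" --pt "-81 -284 21.5 -0.4453 -0.324 -0.0588 0.6" --pt "-81 -284 21.5 -0.4453 -0.324 -0.0588 0.6" --pt "-81 -284 21.5 -0.4453 -0.324 -0.0588 0.6"

```text
time_s: 10.0
tool_pos: [0.4667, 0.3119, 0.3107]
tool_rot: [0.691, 0.152, -0.691, 0.152]
wrist_force: [-0.3, -1.3, 0.1]
grip_width: 0.601
```

```bash
python3 chk.py; python3 - <<'E'
from h import *
np.set_printoptions(precision=4,suppress=True)
for cam in ["wrist","top","side"]:
    p,d=r.get_image(cam); c=r.camera_params(cam); cv2.imwrite(f"pics/{cam}5.png",p[:,:,::-1])
    A=deproj(c,d,np.ones(d.shape,bool)); Q=(A-o)@S
    if cam!="wrist":
        B=Q[(Q[:,0]>.03)&(Q[:,0]<.12)&(Q[:,1]>-.14)&(Q[:,1]<-.03)&(Q[:,2]>.012)&(Q[:,2]<.05)]
        if len(B): print(cam,"handle",len(B),np.percentile(B,[2,50,98],axis=0))
    for x in r.place_of(cam,"gauge")[:3]: print(cam,"gauge",round(x["p"],2),w(cam,x["at"],c))
    for x in r.place_of(cam,"door_handle")[:1]: print(cam,"handle",round(x["p"],2),w(cam,x["at"],c))
    if cam=="wrist": 
      for x in r.place_of(cam,"stand")[:1]: print(cam,"stand",round(x["p"],2),w(cam,x["at"],c))
    m=(A[:,2]>.148)&(A[:,2]<.17)&(np.hypot(A[:,0]-.466,A[:,1]-.314)<.035); G=A[m]; print(cam,"cap",m.sum(),G.mean(0) if len(G) else 0, np.ptp(G,axis=0) if len(G) else 0)
E
```

```text
10.0 j [-1.3369  0.5467  0.9649  2.0016 -0.5796  0.8943 -1.1974] F [-0.3003 -1.3269  0.1416] gw 0.600589810072627
tcp [0.4667 0.3119 0.3107] x [ 0.0004 -0.0001 -1.    ] y [ 0.4188 -0.9081  0.0003]
grip slope [0.0281 0.3113 0.2088] R0T(-cy) [0.0001 0.9025 0.4307] R0T n [-0.9398 -0.1471  0.3084]
wrist gauge 0.86 [0.5743 0.3484 0.0288]
wrist gauge 0.78 [0.4296 0.2189 0.0279]
wrist gauge 0.59 [0.4689 0.3219 0.0255]
wrist stand 0.62 [ 0.4643  0.3183 -0.0025]
wrist cap 907 [0.4689 0.3173 0.1544] [0.0257 0.0253 0.0093]
top handle 116 [[ 0.0486 -0.0899  0.0173]
 [ 0.0713 -0.0838  0.0352]
 [ 0.0914 -0.0784  0.039 ]]
top gauge 0.81 [0.5781 0.3492 0.0244]
top gauge 0.78 [0.4325 0.2222 0.0285]
top gauge 0.74 [0.471  0.3108 0.023 ]
top handle 0.74 [ 0.5644 -0.0829  0.1071]
top cap 116 [0.4664 0.3123 0.1537] [0.0253 0.0251 0.0114]
side gauge 0.9 [0.5807 0.3478 0.0304]
side gauge 0.81 [0.4702 0.316  0.0258]
side gauge 0.7 [0.4355 0.2193 0.0262]
side cap 180 [0.4663 0.3163 0.1528] [0.0246 0.0234 0.0089]
```

View pics/wrist5.png

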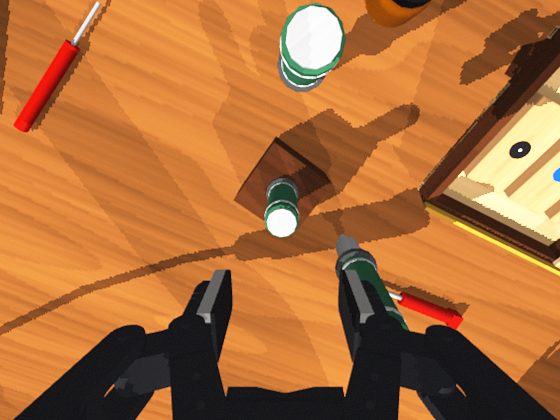

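View pics/top5.png

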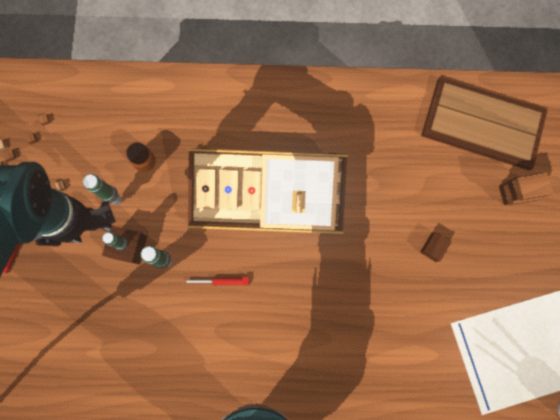

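```bash
python3 - <<'E'
from h import *
c=r.camera_params("top")
def rect(f,h):
    im=cv2.imread(f); H,W=400,800  # y from .2 to -.2 (0.5mm), s from .19 to -.01
    ys=.2-np.arange(W)*.0005; ss=.19-np.arange(H)*.0005
    Y,X=np.meshgrid(ys,ss); P=np.stack([X,Y,np.full_like(X,h)],-1)@S.T+o
    q=P@c["R"].T+c["t"]; u=q[...,0]/q[...,2]*c["fx"]+c["cx"]; v=q[...,1]/q[...,2]*c["fy"]+c["cy"]
    return cv2.remap(im,u.astype(np.float32),v.astype(np.float32),cv2.INTER_CUBIC)
a=rect("pics/top0.png",-.005); b=rect("pics/top5.png",-.005)
cv2.imwrite("pics/rect.png",cv2.resize(np.vstack([a[100:300],b[100:300]]),(800,400)))
a2=rect("pics/top0.png",.038); b2=rect("pics/top5.png",.038)
# handle template shift at fin-top plane
ya=int((.2-.075)/.0005); xs=int((.19-.0705)/.0005)
T=a2[xs-55:xs+55,ya-20:ya+20]; res=cv2.matchTemplate(b2[xs-65:xs+65],T,cv2.TM_CCOEFF_NORMED)
_,mx,_,loc=cv2.minMaxLoc(res); print("handle shift",(loc[0]-(ya-20))*.5,mx)
for nm,im in(("a",a),("b",b)):
    g=im[120:140].mean((0,2)); print(nm,[int(x) for x in g[40:800:4]])
E
```

```text
handle shift 156.5 0.8844923377037048
a [115, 116, 117, 117, 114, 106, 90, 90, 126, 174, 201, 204, 204, 210, 222, 232, 236, 236, 236, 236, 235, 237, 236, 236, 237, 237, 237, 237, 237, 237, 238, 238, 238, 238, 237, 236, 235, 236, 237, 238, 238, 237, 237, 237, 237, 237, 236, 237, 237, 237, 237, 237, 237, 237, 237, 238, 238, 238, 238, 238, 237, 236, 235, 237, 238, 238, 238, 238, 237, 237, 237, 237, 237, 237, 237, 237, 237, 237, 237, 237, 237, 237, 238, 238, 238, 238, 238, 238, 236, 234, 224, 213, 206, 200, 180, 140, 100, 98, 120, 150, 178, 192, 193, 194, 196, 195, 194, 194, 194, 192, 182, 159, 135, 126, 128, 130, 129, 129, 129, 130, 130, 128, 129, 127, 124, 122, 122, 125, 128, 129, 130, 129, 129, 129, 128, 128, 125, 121, 123, 143, 174, 194, 198, 198, 198, 197, 198, 197, 197, 196, 189, 168, 137, 126, 139, 143, 140, 139, 139, 139, 138, 138, 137, 137, 128, 116, 131, 172, 197, 199, 198, 197, 196, 196, 196, 196, 194, 187, 162, 107, 71, 66, 70, 71, 72, 70, 69, 71, 69, 69]
b [104, 91, 76, 71, 71, 66, 61, 59, 57, 55, 57, 71, 93, 113, 138, 167, 192, 206, 210, 211, 211, 213, 213, 213, 213, 214, 215, 217, 218, 221, 223, 224, 224, 224, 216, 180, 127, 111, 117, 129, 165, 198, 213, 214, 213, 212, 213, 214, 214, 214, 214, 215, 216, 218, 219, 221, 224, 225, 225, 224, 216, 186, 139, 125, 124, 126, 137, 166, 198, 213, 214, 214, 214, 215, 215, 216, 216, 215, 217, 218, 219, 221, 223, 225, 224, 218, 209, 195, 183, 199, 216, 223, 223, 224, 227, 229, 231, 234, 237, 238, 238, 238, 238, 238, 239, 238, 238, 238, 238, 238, 239, 239, 238, 235, 233, 233, 233, 233, 233, 234, 233, 233, 233, 234, 236, 237, 236, 234, 233, 233, 233, 233, 233, 233, 233, 232, 233, 234, 236, 237, 237, 238, 238, 238, 238, 238, 238, 238, 238, 238, 237, 237, 236, 234, 234, 233, 233, 233, 233, 232, 233, 233, 232, 233, 233, 234, 235, 236, 234, 222, 192, 163, 149, 146, 143, 140, 137, 125, 102, 76, 62, 61, 62, 66, 75, 83, 87, 87, 88, 87]
```

View pics/rect.png

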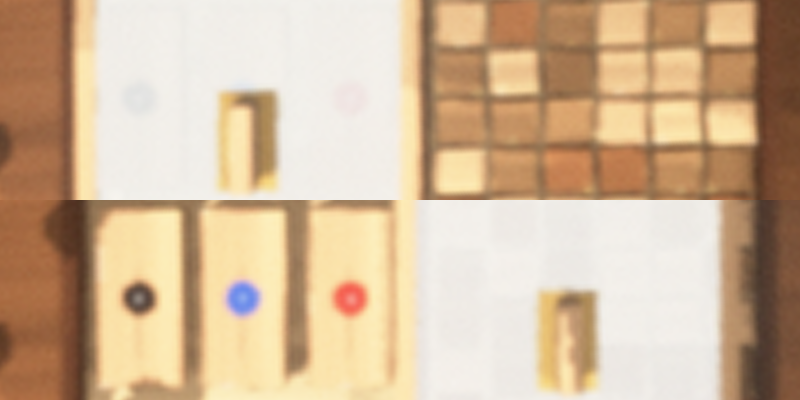

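```bash
python3 - <<'E'
from h import *
im=cv2.imread("pics/top5.png"); cv2.imwrite("pics/t5c.png",cv2.resize(im[140:245,180:355],None,fx=4.5,fy=4.5,interpolation=cv2.INTER_CUBIC))
im=cv2.imread("pics/top0.png"); cv2.imwrite("pics/t0c.png",cv2.resize(im[140:245,180:355],None,fx=4.5,fy=4.5,interpolation=cv2.INTER_CUBIC))
np.set_printoptions(precision=1,suppress=True,linewidth=200)
for cam in ["top","side"]:
    p,d=r.get_image(cam); c=r.camera_params(cam)
    Q=(deproj(c,d,np.ones(d.shape,bool))-o)@S; m=(Q[:,0]>.05)&(Q[:,0]<.15)&(abs(Q[:,2])<.07)
    for y0,y1 in ((-.205,-.14),(-.02,.02),(.14,.18)):
        print(cam,[(round(1000*y),round(1000*np.median(b),1)) for y in np.arange(y0,y1,.002) if len(b:=Q[m&(Q[:,1]>=y)&(Q[:,1]<y+.002)][:,2])])
E
```

```text
top [(-191, np.float64(-10.6)), (-189, np.float64(-10.0)), (-187, np.float64(-10.1)), (-185, np.float64(-9.7)), (-183, np.float64(-21.0)), (-181, np.float64(-22.4)), (-179, np.float64(-20.1)), (-177, np.float64(-19.9)), (-175, np.float64(-19.5)), (-173, np.float64(-19.9)), (-171, np.float64(-4.5)), (-169, np.float64(-4.6)), (-167, np.float64(-4.3)), (-165, np.float64(-4.5)), (-163, np.float64(-4.2)), (-161, np.float64(-5.9)), (-159, np.float64(-5.2)), (-157, np.float64(-5.7)), (-155, np.float64(-5.4)), (-153, np.float64(-5.1)), (-151, np.float64(-6.1)), (-149, np.float64(-5.7)), (-147, np.float64(-5.0)), (-145, np.float64(-5.7)), (-143, np.float64(-5.0)), (-141, np.float64(-6.2))]
top [(-20, np.float64(-5.0)), (-18, np.float64(-5.6)), (-16, np.float64(-5.9)), (-14, np.float64(-5.8)), (-12, np.float64(-6.1)), (-10, np.float64(-5.7)), (-8, np.float64(-4.2)), (-6, np.float64(-4.5)), (-4, np.float64(-4.3)), (-2, np.float64(-4.8)), (0, np.float64(-4.1)), (2, np.float64(-35.0)), (4, np.float64(-14.9)), (6, np.float64(-14.4)), (8, np.float64(-15.5)), (10, np.float64(-15.3)), (12, np.float64
[... 656 characters left out ...]
at64(-21.5)), (-6, np.float64(-16.8)), (-4, np.float64(-5.4)), (-2, np.float64(-5.4)), (0, np.float64(-6.9)), (2, np.float64(-15.3)), (4, np.float64(-15.3)), (6, np.float64(-15.5)), (8, np.float64(-15.1)), (10, np.float64(-15.9)), (12, np.float64(-15.6)), (14, np.float64(-15.0)), (16, np.float64(-14.8)), (18, np.float64(-15.1))]
side [(140, np.float64(-15.0)), (142, np.float64(-14.3)), (144, np.float64(-14.6)), (146, np.float64(-15.1)), (148, np.float64(-15.3)), (150, np.float64(-17.5)), (152, np.float64(-16.0)), (160, np.float64(-11.9)), (162, np.float64(-10.8)), (164, np.float64(-10.8)), (166, np.float64(-19.9)), (168, np.float64(-27.1)), (170, np.float64(-24.6)), (172, np.float64(-29.8))]
```

View pics/t5c.png

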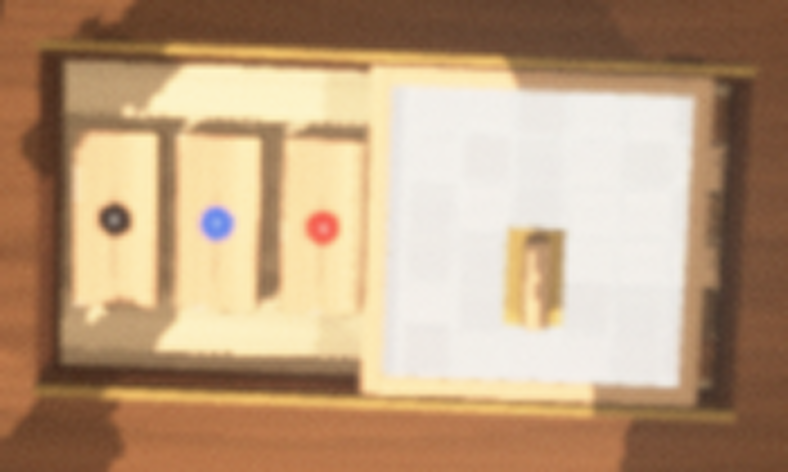

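View pics/t0c.png

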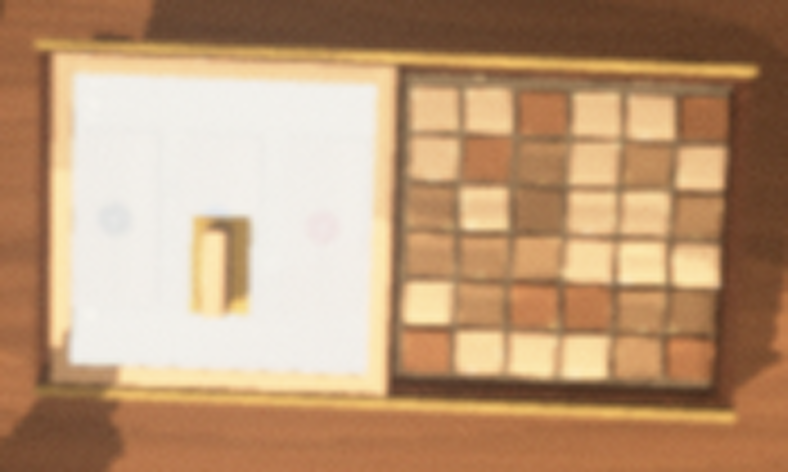

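The door was blocked at 11 N, but vision gives a slide of about 160 mm rather than 165 mm. There is time to spare, so I'll test the stop with one more push before taking the gauge.

```bash
python3 - <<'E'
from h import *
np.set_printoptions(precision=4,suppress=True)
# tool tilt 12deg in slope plane dir, y=-cy
th=np.radians(10); x=np.array([np.sin(th),0,-np.cos(th)]); R=frame(x,-cy); g=r.grip_point_offset
G=S@np.array([.074,-.055,.031])+o; tcp=G-R[:,0]*g
print("wp",move(np.array([.5,.10,.33]),R)); print("above",move(tcp+np.array([0,0,.09]),R)); print("at",move(tcp,R), tcp)
print("push dir per mm", Rn.from_quat(r.state()["tool_rot"]).as_matrix().T@(-cy))
E
```

```text
wp [-19.7051 208.7535  59.7683   0.4484   0.172    0.037 ]
above [ 61.7755 373.8238  74.3963   0.4484   0.172    0.037 ]
at [151.7755 373.8226  74.3986   0.4484   0.172    0.037 ] [ 0.5565 -0.0558  0.1585]
push dir per mm [0.     0.9005 0.4348]
```

Emit:
jog_arm --pt "-20 209 60 0.4484 0.172 0.037 0" --pt "-20 209 60 0.4484 0.172 0.037 0" --pt "-20 209 60 0.4484 0.172 0.037 0" --pt "-20 209 60 0.4484 0.172 0.037 0" --pt "62 374 74.4 0.4484 0.172 0.037 0" --pt "62 374 74.4 0.4484 0.172 0.037 0" --pt "62 374 74.4 0.4484 0.172 0.037 0" --pt "62 374 74.4 0.4484 0.172 0.037 0" --pt "62 374 74.4 0.4484 0.172 0.037 0" --pt "110 374 74.4 0.4484 0.172 0.037 0" --pt "152 374 74.4 0.4484 0.172 0.037 0" --pt "152 374 74.4 0.4484 0.172 0.037 0" --pt "152 374 74.4 0.4484 0.172 0.037 0"

```text
time_s: 12.22
tool_pos: [0.5574, -0.0549, 0.1597]
tool_rot: [0.767, -0.003, -0.642, -0.004]
wrist_force: [0.4, -0.1, 0.3]
grip_width: 0.001
```

```bash
python3 chk.py; python3 - <<'E'
from h import *
p,d=r.get_image("wrist"); cv2.imwrite("pics/wrist6.png",p[:,:,::-1])
E
```

```text
12.225 j [-0.3829  0.647   0.5647  2.1897 -1.062   0.3897 -0.5296] F [ 0.4354 -0.0928  0.2799] gw 0.0012678856842549921
tcp [ 0.5574 -0.0549  0.1597] x [ 0.1754  0.0001 -0.9845] y [-0.0107 -0.9999 -0.002 ]
grip slope [ 0.0752 -0.0541  0.0318] R0T(-cy) [-0.0024  1.      0.0021] R0T n [-0.9851 -0.0027  0.1719]
```

View pics/wrist6.png

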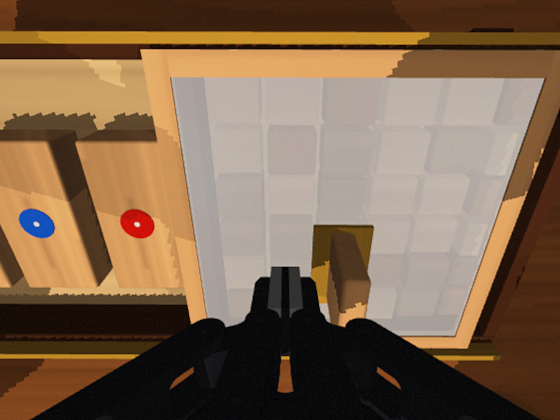

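The wrist view shows the closed fingers at (285,290), left of the handle at (345,285). I'll push right and see where it stops.

Emit:
jog_arm --pt "0 8 0 0 0 0 0" --pt "0 14 0 0 0 0 0" --pt "0 20 0 0 0 0 0" --pt "0 25 0 0 0 0 0" --pt "0 25 0 0 0 0 0"

```text
time_s: 12.9
tool_pos: [0.5587, -0.0675, 0.1616]
tool_rot: [0.766, 0.01, -0.642, -0.01]
wrist_force: [-4.1, 22.7, 20.0]
grip_width: -0.001
```

```bash
python3 chk.py
```

```text
12.9 j [-0.3337  0.6413  0.5468  2.1798 -1.0619  0.4153 -0.4875] F [-4.0694 22.7394 20.0493] gw -0.0011838490502852155
tcp [ 0.5587 -0.0675  0.1616] x [ 0.1744  0.0279 -0.9843] y [ 0.0031 -0.9996 -0.0278]
grip slope [ 0.0773 -0.0652  0.0331] R0T(-cy) [-0.0302  0.9995  0.0112] R0T n [-0.9844 -0.0317  0.1729]
```

The door held against 22.7 N with no movement, so this is the stop and the door is fully open. Retreating to the gauge.

```bash
python3 - <<'E'
from h import *
np.set_printoptions(precision=4,suppress=True)
th=np.radians(295)
R=frame(np.array([0,0,-1.]),np.array([np.cos(th),np.sin(th),0]))
s=r.state();R0=Rn.from_quat(s["tool_rot"]).as_matrix()
print("back",R0.T@(cy*.012*1000)); print("up",R0.T@(cy*12+np.array([0,0,100])))
print(move(np.array([.50,.10,.33]),R)); print(move(np.array([.467,.3155,.28]),R))
E
```

```text
back [  0.3629 -11.9938  -0.1341]
up [-98.0649 -14.777  -17.5763]
[-171.3055 -172.3281   28.7569   -0.4345   -0.1787   -0.0107]
[-121.8254 -386.4536   70.3649   -0.4345   -0.1787   -0.0107]
```

Emit:
jog_arm --pt "0.4 -6 0 0 0 0 0" --pt "0.4 -12 0 0 0 0 0" --pt "-50 -14 -9 0 0 0 0.3" --pt "-98 -15 -18 0 0 0 0.6" --pt "-171 -172 29 -0.43 -0.18 -0.01 0.6" --pt "-171 -172 29 -0.43 -0.18 -0.01 0.6" --pt "-171 -172 29 -0.43 -0.18 -0.01 0.6" --pt "-122 -386.5 70.4 -0.4345 -0.1787 -0.0107 0.6" --pt "-122 -386.5 70.4 -0.4345 -0.1787 -0.0107 0.6" --pt "-122 -386.5 70.4 -0.4345 -0.1787 -0.0107 0.6" --pt "-122 -386.5 70.4 -0.4345 -0.1787 -0.0107 0.6" --pt "-122 -386.5 70.4 -0.4345 -0.1787 -0.0107 0.6" --pt "-122 -386.5 70.4 -0.4345 -0.1787 -0.0107 0.6" --pt "-122 -386.5 70.4 -0.4345 -0.1787 -0.0107 0.6"

```text
time_s: 14.65
tool_pos: [0.4678, 0.3131, 0.2807]
tool_rot: [0.691, 0.151, -0.69, 0.152]
wrist_force: [0.5, -0.1, 0.4]
grip_width: 0.597
```

```bash
python3 chk.py; python3 - <<'E'
from h import *
np.set_printoptions(precision=4,suppress=True)
p,d=r.get_image("wrist"); c=r.camera_params("wrist"); cv2.imwrite("pics/wrist7.png",p[:,:,::-1])
A=deproj(c,d,np.ones(d.shape,bool))
m=(A[:,2]>.148)&(A[:,2]<.17)&(np.hypot(A[:,0]-.466,A[:,1]-.314)<.035); G=A[m]; print("cap",m.sum(),G.mean(0),np.ptp(G,axis=0))
th=np.radians(295)
R=frame(np.array([0,0,-1.]),np.array([np.cos(th),np.sin(th),0]))
print(move(np.array([.4675,.316,.179]),R))
p,d=r.get_image("side"); cv2.imwrite("pics/side7.png",cv2.resize(p[150:420,80:440,::-1],None,fx=2.2,fy=2.2))
E
```

```text
14.65 j [-1.2666  0.5557  0.856   2.0233 -0.5758  0.8187 -1.2135] F [ 0.5489 -0.0596  0.3588] gw 0.597170055758856
tcp [0.4678 0.3131 0.2807] x [ 0.001  -0.0004 -1.    ] y [ 0.4188 -0.9081  0.0008]
grip slope [0.0188 0.3126 0.1803] R0T(-cy) [0.0004 0.9025 0.4307] R0T n [-0.9401 -0.1466  0.3079]
cap 1141 [0.4692 0.3174 0.1544] [0.0256 0.0252 0.0094]
[101.7209  -2.472   -0.8146  -0.0039  -0.0007  -0.0004]
```

View pics/wrist7.png

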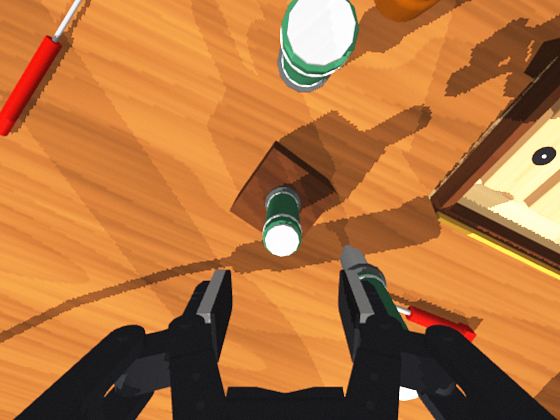

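View pics/side7.png

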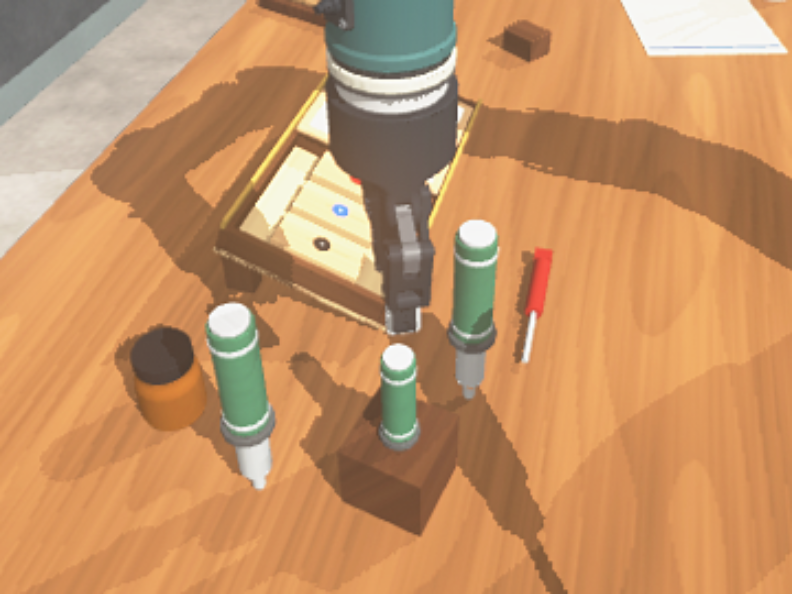

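Emit:
jog_arm --pt "30 -2.5 -0.8 -0.004 0 0 0.6" --pt "60 -2.5 -0.8 -0.004 0 0 0.6" --pt "85 -2.5 -0.8 -0.004 0 0 0.6" --pt "101.7 -2.5 -0.8 -0.004 0 0 0.6" --pt "101.7 -2.5 -0.8 -0.004 0 0 0.6" --pt "101.7 -2.5 -0.8 -0.004 0 0 0.6"

```text
time_s: 15.5
tool_pos: [0.468, 0.3164, 0.1798]
tool_rot: [0.691, 0.153, -0.69, 0.153]
wrist_force: [0.8, -0.4, -0.8]
grip_width: 0.601
```

```bash
python3 chk.py; python3 - <<'E'
from h import *
p,d=r.get_image("wrist"); cv2.imwrite("pics/wrist8.png",p[:,:,::-1])
E
```

```text
15.5 j [-1.1504  0.6802  0.6918  2.0828 -0.7405  0.6364 -1.0796] F [ 0.7772 -0.4195 -0.8163] gw 0.6014645660381976
tcp [0.468  0.3164 0.1798] x [ 0.002   0.0009 -1.    ] y [ 0.4228 -0.9062  0.    ]
grip slope [-0.0155  0.3159  0.0853] R0T(-cy) [-0.0009  0.9006  0.4347] R0T n [-0.9404 -0.1487  0.306 ]
```

View pics/wrist8.png

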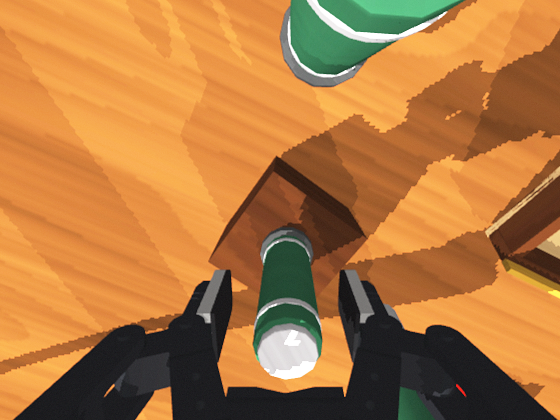

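The gauge sits between the pads, with its cap at (287,355) and a gap on each side. Closing.

Emit:
jog_arm --pt "0 0 0 0 0 0 0" --pt "0 0 0 0 0 0 0" --pt "0 0 0 0 0 0 0" --pt "0 0 0 0 0 0 0" --pt "0 0 0 0 0 0 0" --pt "-10 0 0 0 0 0 0" --pt "-40 0 0 0 0 0 0" --pt "-80 0 0 0 0 0 0" --pt "-110 0 0 0 0 0 0" --pt "-110 0 0 0 0 0 0"

```text
time_s: 16.8
tool_pos: [0.4687, 0.3168, 0.292]
tool_rot: [0.693, 0.154, -0.688, 0.152]
wrist_force: [0.5, -0.1, -0.8]
grip_width: 0.293
```

```bash
python3 chk.py; python3 - <<'E'
from h import *
p,d=r.get_image("wrist"); cv2.imwrite("pics/wrist9.png",p[:,:,::-1])
p,d=r.get_image("side"); cv2.imwrite("pics/side9.png",cv2.resize(p[150:420,80:440,::-1],None,fx=2.2,fy=2.2))
E
```

```text
16.8 j [-1.2815  0.5439  0.8706  2.0112 -0.5641  0.8355 -1.2238] F [ 0.4788 -0.0573 -0.7867] gw 0.29285670182845097
tcp [0.4687 0.3168 0.292 ] x [ 0.0056  0.0039 -1.    ] y [ 0.4232 -0.906  -0.0012]
grip slope [0.0236 0.3164 0.1905] R0T(-cy) [-0.004   0.9004  0.4351] R0T n [-0.9416 -0.15    0.3016]
```

View pics/wrist9.png

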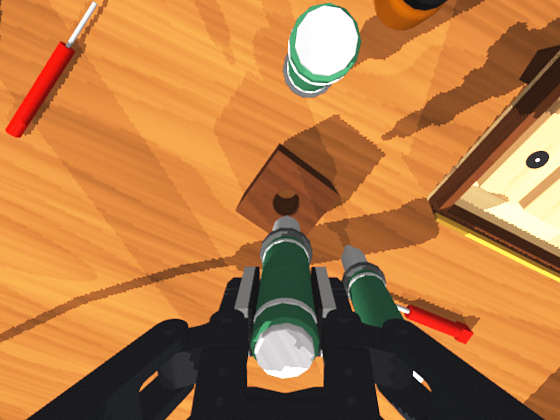

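View pics/side9.png

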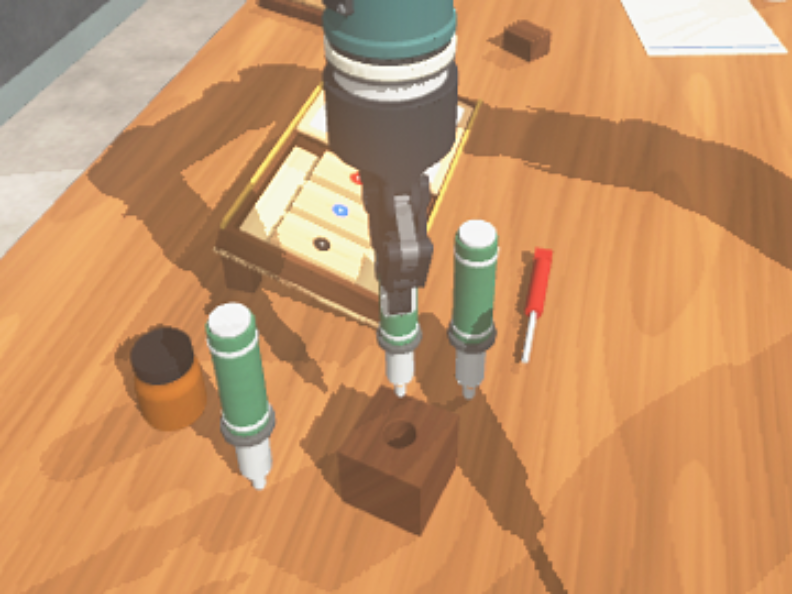

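```bash
python3 - <<'E'
from h import *
np.set_printoptions(precision=4,suppress=True)
spot=np.array([.597,.0238,.0695]); R=frame(-n,-cy)
s=r.state()
R0=Rn.from_quat(s["tool_rot"]).as_matrix()
print(move(np.array([.475,.31,.35]),R0)); print(move(np.array([.54,.2,.36]),R)); print(move(spot+n*.216,R), spot+n*.216)
E
```

```text
[-60.6329   9.2332  -4.6848   0.       0.       0.    ]
[-70.6881 136.4034 -16.9991   0.4457   0.3421   0.0794]
[ 16.6494 288.0453  72.5894   0.4457   0.3421   0.0794] [0.5231 0.0248 0.2725]
```

Emit:
jog_arm --pt "-30 5 -3 0 0 0 0" --pt "-61 9 -5 0 0 0 0" --pt "-71 60 -10 0.15 0.11 0.03 0" --pt "-71 100 -14 0.3 0.23 0.05 0" --pt "-71 136 -17 0.4457 0.3421 0.0794 0" --pt "-71 136 -17 0.4457 0.3421 0.0794 0" --pt "-40 200 20 0.4457 0.3421 0.0794 0" --pt "-5 260 50 0.4457 0.3421 0.0794 0" --pt "16.6 288 72.6 0.4457 0.3421 0.0794 0" --pt "16.6 288 72.6 0.4457 0.3421 0.0794 0" --pt "16.6 288 72.6 0.4457 0.3421 0.0794 0" --pt "16.6 288 72.6 0.4457 0.3421 0.0794 0" --pt "16.6 288 72.6 0.4457 0.3421 0.0794 0"

```text
time_s: 18.52
tool_pos: [0.5237, 0.0269, 0.2727]
tool_rot: [0.819, -0.004, -0.573, -0.003]
wrist_force: [0.3, -0.8, -2.2]
grip_width: 0.287
```

```bash
python3 chk.py; python3 - <<'E'
from h import *
np.set_printoptions(precision=4,suppress=True)
s=r.state();R0=Rn.from_quat(s["tool_rot"]).as_matrix()
for cam in ["wrist","side","top"]:
    p,d=r.get_image(cam); c=r.camera_params(cam); cv2.imwrite(f"pics/{cam}10.png",p[:,:,::-1])
    np.savez(f"{cam}10.npz",p=p,d=d)
    if cam=="side": cv2.imwrite("pics/side10c.png",cv2.resize(p[110:310,140:420,::-1],None,fx=2.8,fy=2.8,interpolation=cv2.INTER_CUBIC))
    for t in ["gauge","gauge_tip","red_spot"]:
        for x in r.place_of(cam,t)[:2]:
            X=w(cam,x["at"],c); print(cam,t,round(x["p"],2),X,"tool",R0.T@(X-s["tool_pos"]),"slope",(X-o)@S)
E
```

```text
18.525 j [-0.6857  0.3821  0.6734  2.2831 -0.8029  0.2809 -0.9235] F [ 0.2895 -0.7992 -2.2401] gw 0.28650930845046535
tcp [0.5237 0.0269 0.2727] x [ 0.3424 -0.003  -0.9396] y [-0.0093 -1.     -0.0002]
grip slope [0.0906 0.0272 0.1491] R0T(-cy) [-0.0015  1.      0.0036] R0T n [-1.     -0.0015 -0.0004]
wrist gauge 0.94 [0.431  0.2191 0.0248] tool [ 0.2006 -0.1912  0.1737] slope [-0.0838  0.218   0.0026]
wrist gauge 0.78 [0.5749 0.0308 0.1219] tool [ 0.1591 -0.0043  0.0036] slope [0.087  0.0317 0.0438]
wrist red_spot 0.56 [0.5987 0.0233 0.0699] tool [ 0.2162  0.003  -0.0011] slope [ 0.0917  0.0245 -0.0132]
side gauge 0.89 [0.4365 0.2164 0.024 ] tool [ 0.2032 -0.1886  0.1688] slope [-0.0788  0.2154 -0.    ]
side gauge 0.83 [0.5768 0.0259 0.1244] tool [0.1574 0.0006 0.0009] slope [0.0897 0.0268 0.0455]
side gauge_tip 0.47 [ 0.4332  0.2164 -0.0004] tool [ 0.2251 -0.1885  0.1802] slope [-0.0902  0.2154 -0.0219]
side gauge_tip 0.47 [ 0.5746  0.3422 -0.0027] tool [ 0.2752 -0.3157  0.0492] slope [ 0.0403  0.343  -0.0718]
side red_spot 0.78 [0.5953 0.0233 0.0677] tool [0.2171 0.003  0.0029] slope [ 0.0878  0.0245 -0.0142]
side red_spot 0.2 [ 0.4787 -0.4172 -0.0017] tool [0.2437 0.4446 0.1323] slope [-0.04   -0.4176 -0.0415]
top gauge 0.56 [0.5759 0.3467 0.0264] tool [ 0.2483 -0.3202  0.0382] slope [ 0.0513  0.3476 -0.0449]
```

View pics/wrist10.png

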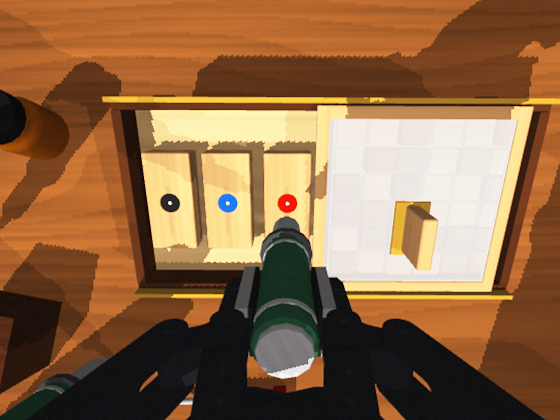

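View pics/side10c.png

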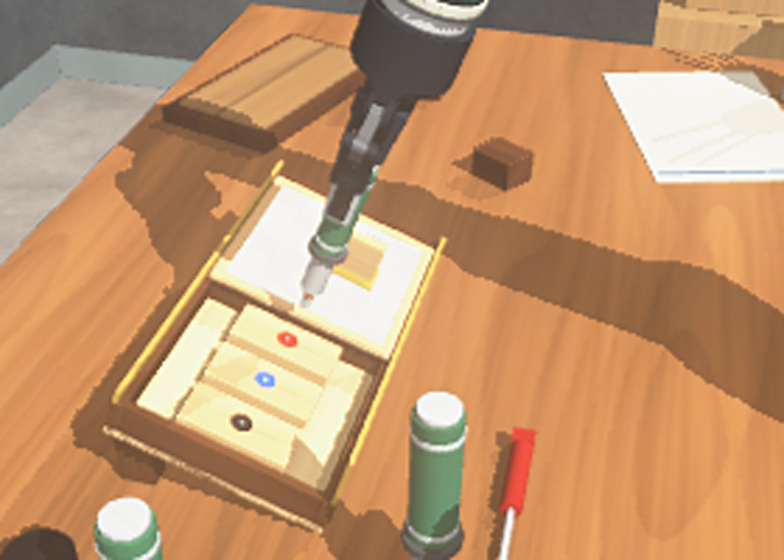

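```bash
cat > fit.py <<'E'
from h import *
from scipy.optimize import least_squares
np.set_printoptions(precision=4,suppress=True)
def fit(cam,f,verbose=True,nose=.158):
    s=r.state();R0=Rn.from_quat(s["tool_rot"]).as_matrix()
    z=np.load(f);d=z["d"];c=r.camera_params(cam)
    T=(deproj(c,d,np.ones(d.shape,bool))-s["tool_pos"])@R0
    m=(T[:,0]>.077)&(T[:,0]<nose-.002)&(np.hypot(T[:,1],T[:,2])<.024); T=T[m]
    def rad(x,xn):
        zz=xn-x; return np.where(zz<.040,.010,np.where(zz<.046,.016,.013))
    def res(q,T):
        y=T[:,1]-q[0]-q[2]*(T[:,0]-.12); zz=T[:,2]-q[1]-q[3]*(T[:,0]-.12)
        return np.hypot(y,zz)-rad(T[:,0],q[4])
    best=None
    for xn in np.arange(nose-.008,nose+.009,.002):
        k=abs((xn-T[:,0])-.040)>.0015; k&=abs((xn-T[:,0])-.046)>.0015
        l=least_squares(lambda q:res(np.r_[q,xn],T[k]),[0,0,0,0],loss="soft_l1",f_scale=.001)
        v=np.median(abs(res(np.r_[l.x,xn],T[k])))
        if best is None or v<best[0]: best=(v,xn,l.x,k.sum())
    print(cam,"med",best[0],"nose x",best[1],"axis y0 z0 @.12, slopes",best[2],"n",best[3]); return best
if __name__=="__main__":
    for cam in ["wrist","side","top"]:
        try: fit(cam,f"{cam}10.npz")
        except Exception as e: print(cam,e)
    for cam in ["wrist","side"]:
        z=np.load(f"{cam}10.npz");p,d=z["p"],z["d"];c=r.camera_params(cam)
        hsv=cv2.cvtColor(p,cv2.COLOR_RGB2HSV); m=((hsv[...,0]<6)|(hsv[...,0]>174))&(hsv[...,1]>170)&(hsv[...,2]>110)
        nl,lab,stt,cen=cv2.connectedComponentsWithStats(m.astype(np.uint8))
        for i in range(1,nl):
            if stt[i,4]>15:
                P=deproj(c,d,lab==i); Q=(P-o)@S; print(cam,cen[i],stt[i,4],(Q.min(0)+Q.max(0))/2,Q.mean(0))
E
python3 fit.py
```

```text
wrist med 0.00018808721108308935 nose x 0.156 axis y0 z0 @.12, slopes [-0.0005  0.0023  0.007   0.0037] n 1374
side med 0.0005286153865032457 nose x 0.156 axis y0 z0 @.12, slopes [0.0012 0.0026 0.009  0.0084] n 257
top med nan nose x 0.15 axis y0 z0 @.12, slopes [0. 0. 0. 0.] n 0
wrist [287.0038 202.95  ] 260 [ 0.0889  0.024  -0.0132] [ 0.0891  0.024  -0.0131]
side [437.3421 108.4211] 38 [-0.3132 -0.6936  0.2195] [-0.313  -0.6925  0.2217]
side [324.8856 277.4129] 201 [-0.1232  0.0672  0.0036] [-0.1236  0.0706  0.0073]
  return _methods._mean(a, axis=axis, dtype=dtype,
  ret = ret.dtype.type(ret / rcount)
```

```bash
cat > tgt.py <<'E'
from h import *
np.set_printoptions(precision=4,suppress=True)
def tgt(spot_sl, gap, axis, off, nose, push=0):
    """axis=(1,ay,az) gauge axis in tool; off=(y,z) at x=.12; returns move so free tip lies gap above spot"""
    s=r.state();R0=Rn.from_quat(s["tool_rot"]).as_matrix()
    a=np.array([1,*axis]);a/=np.linalg.norm(a)
    b=R0.T@(-n); rv=np.cross(a,b); Rd=Rn.from_rotvec(rv)
    xt=nose+.022; tip=np.array([xt,off[0]+axis[0]*(xt-.12),off[1]+axis[1]*(xt-.12)])
    X=S@np.array(spot_sl)+o+n*gap
    print("tip now slope",(R0@tip+s["tool_pos"]-o)@S)
    p=R0.T@(X-s["tool_pos"])-Rd.apply(tip)
    print(np.round(p*1000,2),np.round(rv,4)); 
E
python3 - <<'E'
from tgt import *
tgt([.0889,.0242,-.0132],.008,(.0075,.005),(-.0003,.0023),.157)
E
```

```text
tip now slope [0.0873 0.0248 0.024 ]
[29.22  1.96 -0.68] [-0.      0.005  -0.0075]
```

Emit:
jog_arm --pt "12 2 -0.7 0 0.005 -0.0075 0" --pt "24 2 -0.7 0 0.005 -0.0075 0" --pt "29 2 -0.7 0 0.005 -0.0075 0" --pt "29 2 -0.7 0 0.005 -0.0075 0" --pt "29 2 -0.7 0 0.005 -0.0075 0"

```text
time_s: 19.75
tool_pos: [0.5337, 0.0225, 0.2458]
tool_rot: [0.821, -0.002, -0.571, -0.006]
wrist_force: [0.2, 0.4, -0.7]
grip_width: 0.288
```

```bash
python3 chk.py; cat > look.py <<'E'
import sys
from fit import *
k=sys.argv[1]
for cam in ["wrist","side"]:
    p,d=r.get_image(cam); c=r.camera_params(cam); np.savez(f"{cam}{k}.npz",p=p,d=d); fit(cam,f"{cam}{k}.npz")
    X=S@np.array([.0889,.0242,-.0132])+o; u,v=proj(c,X); u,v=int(u),int(v); h=55 if cam=="wrist" else 40; print(cam,"spot px",u,v)
    cv2.imwrite(f"pics/{cam}{k}.png",cv2.resize(p[v-h:v+h,u-h:u+h,::-1],(590,590),interpolation=cv2.INTER_CUBIC))
    if cam=="wrist":
        hsv=cv2.cvtColor(p,cv2.COLOR_RGB2HSV); m=((hsv[...,0]<6)|(hsv[...,0]>174))&(hsv[...,1]>170)&(hsv[...,2]>110)
        nl,lab,stt,cen=cv2.connectedComponentsWithStats(m.astype(np.uint8))
        for i in range(1,nl):
            if stt[i,4]>15:
                P=deproj(c,d,lab==i); Q=(P-o)@S; print(cam,cen[i],stt[i,4],Q.min(0),Q.max(0))
E
python3 look.py 11
```

```text
19.75 j [-0.5363  0.4162  0.5052  2.2843 -0.9088  0.2084 -0.8177] F [ 0.1936  0.3524 -0.6715] gw 0.28841341787192676
tcp [0.5337 0.0225 0.2458] x [ 0.3472  0.0028 -0.9378] y [-0.0109 -0.9999 -0.007 ]
grip slope [0.0911 0.0233 0.1204] R0T(-cy) [-0.0074  1.     -0.0003] R0T n [-1.     -0.0074 -0.0054]
wrist med 0.00019112860073495358 nose x 0.156 axis y0 z0 @.12, slopes [-0.0005  0.0023  0.0072  0.0036] n 1389
wrist spot px 286 215
wrist [282.8643 211.5294] 221 [ 0.0855  0.0186 -0.0154] [0.0987 0.0351 0.0222]
side med 0.0006508198349233964 nose x 0.156 axis y0 z0 @.12, slopes [0.0025 0.0028 0.0077 0.0007] n 241
side spot px 242 230
```

View pics/wrist11.png

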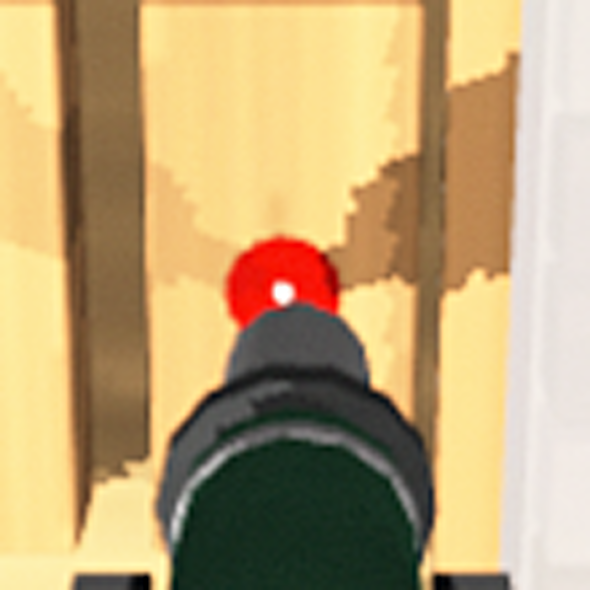

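View pics/side11.png

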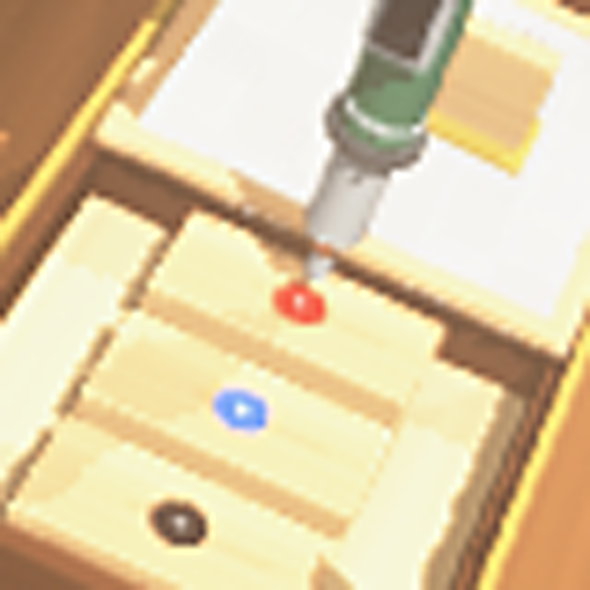

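```bash
python3 - <<'E'
from tgt import *
c=r.camera_params("wrist")
z=np.load("wrist11.npz");p=z["p"].astype(int)
sub=p[200:230,270:300].min(2); 
v,u=np.nonzero(sub[8:20,5:25]>180) ; print("dot",u.mean()+275,v.mean()+208,len(u))
for uv in [(u.mean()+275,v.mean()+208)]:
    ray=c["R"].T@np.array([(uv[0]-c["cx"])/c["fx"],(uv[1]-c["cy"])/c["fy"],1]); C=-c["R"].T@c["t"]
    t=(-.0132-(C-o)@n)/(ray@n); print("dot slope",(C+t*ray-o)@S)
cs=r.camera_params("side"); z=np.load("side11.npz");p=z["p"]
hsv=cv2.cvtColor(p,cv2.COLOR_RGB2HSV); m=((hsv[...,0]<8)|(hsv[...,0]>172))&(hsv[...,1]>110); m[:,:225]=0;m[:,260:]=0;m[:215]=0;m[:245][..., :]=m[:245];m[245:]=0
v,u=np.nonzero(m); uv=((u.min()+u.max())/2,(v.min()+v.max())/2); print("side spot",uv,len(u))
ray=cs["R"].T@np.array([(uv[0]-cs["cx"])/cs["fx"],(uv[1]-cs["cy"])/cs["fy"],1]); C=-cs["R"].T@cs["t"]
t=(-.0132-(C-o)@n)/(ray@n); print("side spot slope",(C+t*ray-o)@S)
tgt([.0889,.0242,-.0132],.008,(.0072,.0036),(-.0005,.0023),.1565)
tgt([.0889,.0242,-.0132],.008,(.0077,.001),(.0025,.0028),.1565)
E
```

```text
dot 283.1818181818182 214.1818181818182 11
dot slope [ 0.0897  0.0268 -0.0132]
side spot (np.float64(242.0), np.float64(231.0)) 24
side spot slope [ 0.0887  0.0269 -0.0132]
tip now slope [ 0.0892  0.0245 -0.0042]
[1.01 0.22 0.01] [ 0.     -0.0019  0.0004]
tip now slope [ 0.0889  0.0215 -0.0042]
[ 1.02 -2.72 -0.8 ] [ 0.     -0.0045 -0.0001]
```

```bash
python3 - <<'E'
from tgt import *
cs=r.camera_params("side"); 
f=lambda q: np.array(proj(cs,S@np.array(q)+o))
b=f([.0887,.0269,-.0132]); print("spot",b)
for q in ([0,0,.009],[.01,0,0],[0,.01,0],[0,0,.01]): print(q,f(np.array([.0887,.0269,-.0132])+q)-b)
z=np.load("side11.npz");p=z["p"]
cv2.imwrite("pics/side11z.png",cv2.resize(p[205:245,222:272,::-1],None,fx=15,fy=15,interpolation=cv2.INTER_NEAREST))
E
```

```text
spot [242.0163 230.9986]
[0, 0, 0.009] [ 1.1066 -2.6527]
[0.01, 0, 0] [-3.8837 -1.8259]
[0, 0.01, 0] [-1.4168  2.5754]
[0, 0, 0.01] [ 1.2304 -2.9495]
```

View pics/side11z.png

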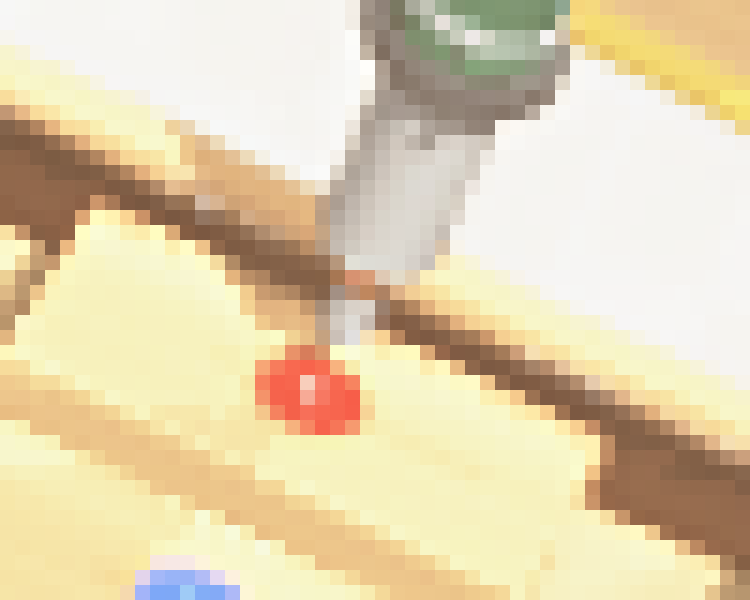

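Emit:
jog_arm --pt "2 -1.2 -0.6 0 -0.002 0 0" --pt "5 -2.5 -1.2 0 -0.002 0 0" --pt "5 -2.5 -1.2 0 -0.002 0 0" --pt "5 -2.5 -1.2 0 -0.002 0 0"

```text
time_s: 20.35
tool_pos: [0.5366, 0.0251, 0.2415]
tool_rot: [0.82, -0.002, -0.572, -0.006]
wrist_force: [0.4, 0.3, -1.0]
grip_width: 0.29
```

```bash
python3 chk.py; python3 look.py 12; python3 - <<'E'
from tgt import *
c=r.camera_params("wrist")
z=np.load("wrist12.npz");p=z["p"].astype(int)
cv2.imwrite("pics/w12z.png",cv2.resize(z["p"][190:240,260:310,::-1],None,fx=11,fy=11,interpolation=cv2.INTER_NEAREST))
z=np.load("side12.npz");p=z["p"]
cv2.imwrite("pics/side12z.png",cv2.resize(p[205:245,222:272,::-1],None,fx=15,fy=15,interpolation=cv2.INTER_NEAREST))
tgt([.0897,.0268,-.0132],.0,(.0072,.0036),(-.0005,.0023),.1565)
E
```

```text
20.35 j [-0.5287  0.426   0.4911  2.2801 -0.918   0.203  -0.8142] F [ 0.4142  0.2913 -1.0167] gw 0.29015844545407443
tcp [0.5366 0.0251 0.2415] x [ 0.3453  0.0029 -0.9385] y [-0.0106 -0.9999 -0.007 ]
grip slope [0.0922 0.0259 0.1154] R0T(-cy) [-0.0075  1.     -0.    ] R0T n [-1.     -0.0075 -0.0034]
wrist med 0.0001863310600753081 nose x 0.156 axis y0 z0 @.12, slopes [-0.0005  0.0022  0.008   0.003 ] n 1390
wrist spot px 289 217
wrist [286.837  212.9402] 184 [ 0.0874  0.0179 -0.015 ] [0.0999 0.0342 0.0179]
side med 0.0005991607660168832 nose x 0.158 axis y0 z0 @.12, slopes [0.0024 0.0029 0.0134 0.0032] n 260
side spot px 242 230
tip now slope [ 0.0901  0.0269 -0.0092]
[4.02 0.07 0.43] [-0.      0.0001  0.0003]
```

View pics/w12z.png

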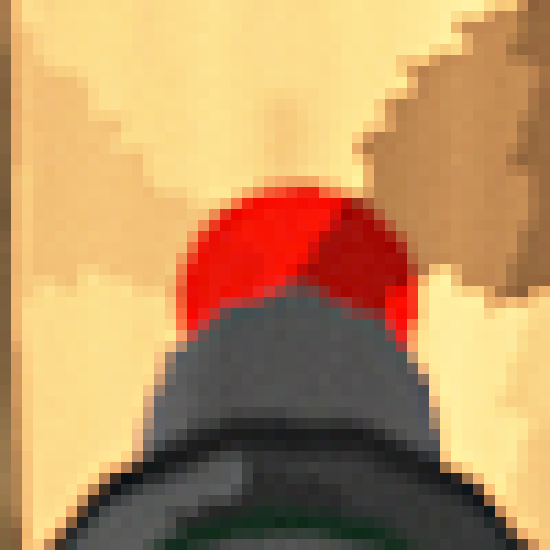

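View pics/side12z.png

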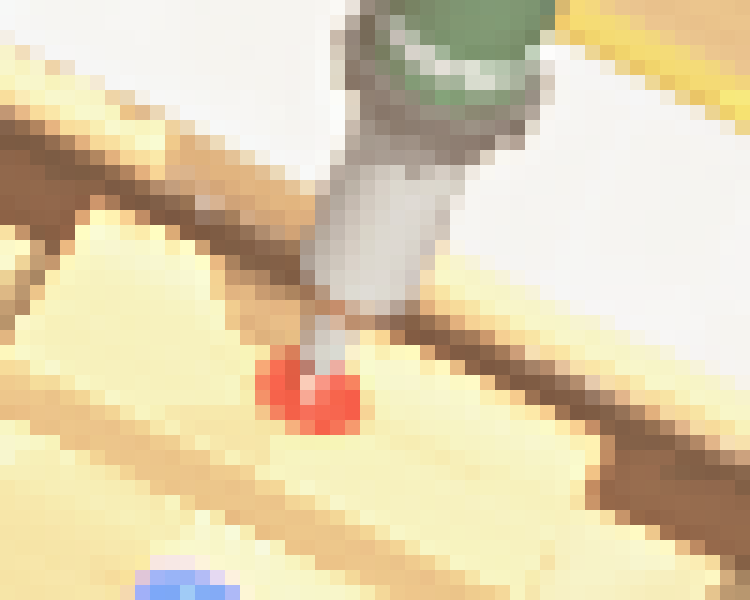

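Emit:
jog_arm --pt "1.5 -0.2 -0.3 0 0 0 0" --pt "3 -0.2 -0.3 0 0 0 0" --pt "4.5 -0.2 -0.3 0 0 0 0" --pt "6 -0.2 -0.3 0 0 0 0" --pt "7.5 -0.2 -0.3 0 0 0 0" --pt "7.5 -0.2 -0.3 0 0 0 0" --pt "7.5 -0.2 -0.3 0 0 0 0"

```text
time_s: 21.32
tool_pos: [0.5394, 0.0253, 0.2347]
tool_rot: [0.82, -0.002, -0.572, -0.006]
wrist_force: [-0.1, -0.6, -1.4]
grip_width: 0.287
```

```bash
python3 chk.py; python3 look.py 13; python3 - <<'E'
from tgt import *
s=r.state(); print("F along n",s["wrist_force"]@n)
for cam,sl in (("wrist",(slice(190,240),slice(260,310))),("side",(slice(205,245),slice(222,272)))):
    z=np.load(cam+"13.npz"); cv2.imwrite(f"pics/{cam}13z.png",cv2.resize(z["p"][sl][:,:,::-1],None,fx=12,fy=12,interpolation=cv2.INTER_NEAREST))
tgt([.0897,.0268,-.0132],.0,(.0072,.0036),(-.0005,.0023),.1565)
E
```

```text
21.325 j [-0.4985  0.4366  0.4537  2.2783 -0.9392  0.1855 -0.7945] F [-0.067  -0.6355 -1.3542] gw 0.28748004588910747
tcp [0.5394 0.0253 0.2347] x [ 0.3454  0.0029 -0.9385] y [-0.0108 -0.9999 -0.0071]
grip slope [0.0925 0.0261 0.108 ] R0T(-cy) [-0.0075  1.     -0.0002] R0T n [-1.     -0.0075 -0.0035]
wrist med 0.00019179241781809402 nose x 0.156 axis y0 z0 @.12, slopes [-0.0005  0.0023  0.0069  0.0035] n 1397
wrist spot px 289 221
wrist [286.984 214.52 ] 125 [ 0.0892  0.0183 -0.0155] [0.1002 0.0349 0.01  ]
side med 0.0005189360725777106 nose x 0.156 axis y0 z0 @.12, slopes [0.0023 0.003  0.0021 0.0136] n 236
side spot px 242 230
F along n -0.6856759360027079
tip now slope [ 0.0904  0.0271 -0.0166]
[-3.41  0.25  0.73] [-0.      0.      0.0003]
```

View pics/wrist13z.png

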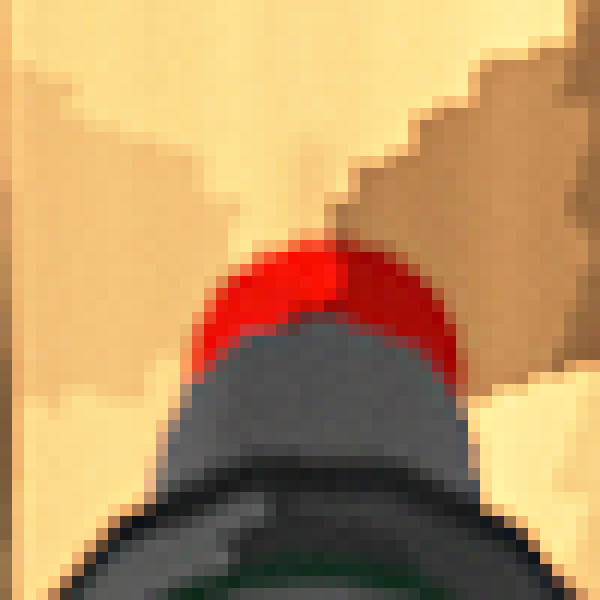

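View pics/side13z.png

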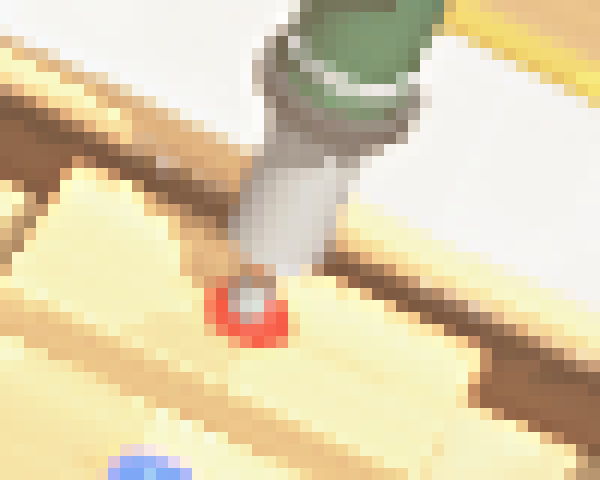

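Emit:
jog_arm --pt "1 0 0 0 0 0 0" --pt "2 0 0 0 0 0 0" --pt "3 0 0 0 0 0 0" --pt "3 0 0 0 0 0 0" --pt "3 0 0 0 0 0 0" --pt "3 0 0 0 0 0 0"

```text
time_s: 22.18
tool_pos: [0.5405, 0.0253, 0.2319]
tool_rot: [0.82, -0.002, -0.572, -0.006]
wrist_force: [-0.5, 0.6, -0.8]
grip_width: 0.289
```

```bash
cat > pr.py <<'E'
import sys
from tgt import *
k=sys.argv[1]; F=[]
for i in range(3):
    for cam in ("wrist","side"):
        p,d=r.get_image(cam); np.savez(f"{cam}{k}.npz",p=p,d=d); F.append(r.state()["wrist_force"]@n)
print("Fn",np.mean(F),np.round(F,1))
ims=[]
for cam,sl in (("wrist",(slice(190,240),slice(260,310))),("side",(slice(205,255),slice(222,272)))):
    z=np.load(f"{cam}{k}.npz"); ims.append(cv2.resize(z["p"][sl][:,:,::-1],(390,390),interpolation=cv2.INTER_NEAREST))
cv2.imwrite(f"pics/p{k}.png",np.hstack(ims))
tgt([.0897,.0268,-.0132],.0,(.0072,.0036),(-.0005,.0023),.1565)
E
python3 chk.py; python3 pr.py 14
```

```text
22.175 j [-0.486   0.4408  0.4381  2.2777 -0.9478  0.178  -0.7863] F [-0.5434  0.5538 -0.8112] gw 0.28866039170734703
tcp [0.5405 0.0253 0.2319] x [ 0.3455  0.0029 -0.9384] y [-0.0108 -0.9999 -0.0071]
grip slope [0.0925 0.0261 0.105 ] R0T(-cy) [-0.0074  1.     -0.0002] R0T n [-1.     -0.0074 -0.0036]
Fn 0.46538743040298486 [-0.   1.2 -0.6  0.7  0.4  1.1]
tip now slope [ 0.0905  0.0271 -0.0196]
[-6.4   0.23  0.74] [-0.     -0.      0.0002]
```

View pics/p14.png

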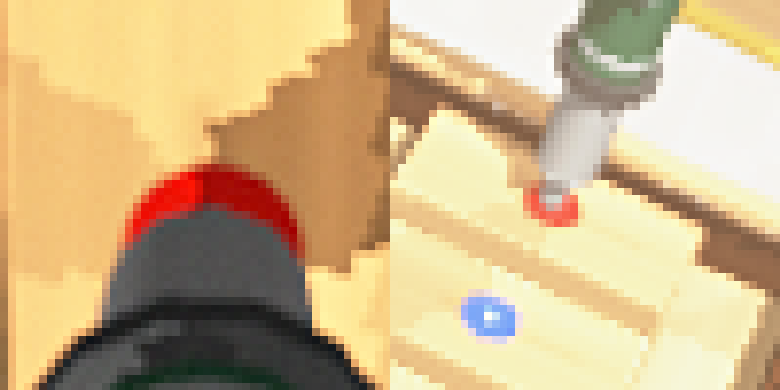

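```bash
python3 - <<'E'
import numpy as np,cv2
a=[]
for k in ("12","13","14"):
    p=np.load(f"side{k}.npz")["p"][210:238,232:258,::-1]; a.append(cv2.resize(p,None,fx=10,fy=10,interpolation=cv2.INTER_CUBIC))
cv2.imwrite("pics/cmp.png",np.hstack(a))
E
```

```text
(no output)
```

View pics/cmp.png

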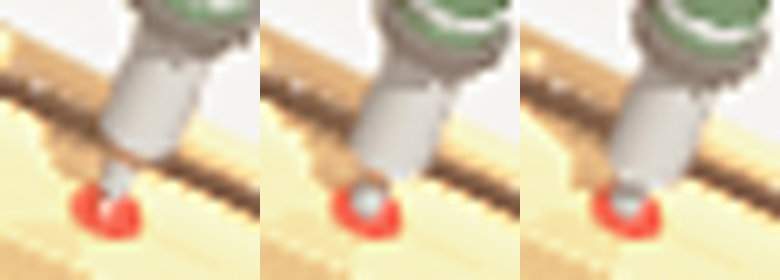

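Emit:
jog_arm --pt "1 0 0 0 0 0 0" --pt "2 0 0 0 0 0 0" --pt "2 0 0 0 0 0 0" --pt "2 0 0 0 0 0 0" --pt "2 0 0 0 0 0 0"

```text
time_s: 23.1
tool_pos: [0.5412, 0.0253, 0.2301]
tool_rot: [0.82, -0.002, -0.572, -0.006]
wrist_force: [-1.5, -0.3, 0.0]
grip_width: 0.289
```

```bash
sed -i 's/range(3)/range(10)/; s/F.append/F.append/' pr.py; python3 chk.py; python3 pr.py 15; python3 - <<'E'
import numpy as np,cv2
a=[]
for k in ("13","14","15"):
    p=np.load(f"side{k}.npz")["p"][210:238,232:258,::-1]; a.append(cv2.resize(p,None,fx=10,fy=10,interpolation=cv2.INTER_CUBIC))
cv2.imwrite("pics/cmp2.png",np.hstack(a))
E
```

```text
23.1 j [-0.4777  0.4436  0.4277  2.2773 -0.9535  0.173  -0.7808] F [-1.5418 -0.2588  0.0265] gw 0.2886726286483872
tcp [0.5412 0.0253 0.2301] x [ 0.3455  0.0029 -0.9384] y [-0.0108 -0.9999 -0.0071]
grip slope [0.0926 0.0261 0.103 ] R0T(-cy) [-0.0075  1.     -0.0002] R0T n [-1.     -0.0075 -0.0037]
Fn 1.190440237113758 [0.3 0.4 1.4 1.1 1.4 1.3 0.1 0.6 1.4 0.9 2.7 1.8 0.3 0.7 2.4 1.2 2.2 1.
 1.2 1.4]
tip now slope [ 0.0905  0.0271 -0.0216]
[-8.4   0.23  0.73] [-0.     -0.      0.0002]
```

View pics/cmp2.png

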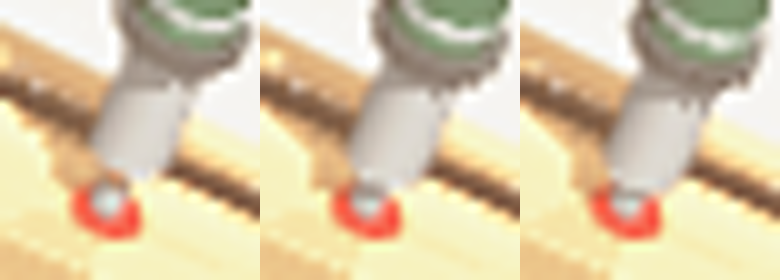

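Emit:
jog_arm --pt "0.8 0 0 0 0 0 0" --pt "1.5 0 0 0 0 0 0" --pt "1.5 0 0 0 0 0 0" --pt "1.5 0 0 0 0 0 0" --pt "1.5 0 0 0 0 0 0"

```text
time_s: 24.72
tool_pos: [0.5417, 0.0253, 0.2286]
tool_rot: [0.82, -0.002, -0.572, -0.006]
wrist_force: [-0.6, -0.5, 0.8]
grip_width: 0.287
```

```bash
sed -i 's/range(10)/range(20)/' pr.py; python3 chk.py; python3 pr.py 16; python3 - <<'E'
import numpy as np,cv2
a=[]
for k in ("12","14","16"):
    p=np.load(f"side{k}.npz")["p"][210:238,232:258,::-1]; a.append(cv2.resize(p,None,fx=10,fy=10,interpolation=cv2.INTER_NEAREST))
cv2.imwrite("pics/cmp3.png",np.hstack(a))
E
python3 look.py 17; python3 chk.py
```

```text
24.725 j [-0.4714  0.4458  0.4199  2.277  -0.9578  0.1692 -0.7766] F [-0.5812 -0.5347  0.7689] gw 0.2866994922557828
tcp [0.5417 0.0253 0.2286] x [ 0.3455  0.0029 -0.9384] y [-0.0108 -0.9999 -0.007 ]
grip slope [0.0926 0.0261 0.1015] R0T(-cy) [-0.0074  1.     -0.0002] R0T n [-1.     -0.0074 -0.0037]
Fn 1.594977967390276 [0.8 1.5 2.1 1.  2.2 0.9 1.5 1.6 1.7 2.2 1.1 2.2 1.1 2.  1.8 2.  1.1 2.2
 1.7 1.7 1.3 1.6 1.1 1.3 2.2 1.  1.2 2.  1.9 1.3 2.  1.5 0.8 2.  1.7 1.1
 2.  1.4 2.2 1.6]
tip now slope [ 0.0905  0.0271 -0.0231]
[-9.88  0.22  0.79] [ 0.     -0.0001  0.0002]
wrist med 0.0001893698666851568 nose x 0.156 axis y0 z0 @.12, slopes [-0.0004  0.0023  0.0079  0.0041] n 1390
wrist spot px 289 224
wrist [287.6216 215.9189] 74 [ 0.0907  0.0178 -0.0144] [0.1006 0.034  0.0034]
side med 0.000554233158786669 nose x 0.156 axis y0 z0 @.12, slopes [0.0024 0.0027 0.0144 0.0047] n 231
side spot px 242 230
26.825 j [-0.4713  0.4459  0.4198  2.277  -0.9578  0.1691 -0.7766] F [-0.8193 -0.5021  0.9107] gw 0.28745622231679996
tcp [0.5417 0.0253 0.2286] x [ 0.3455  0.0029 -0.9384] y [-0.0108 -0.9999 -0.007 ]
grip slope [0.0925 0.0261 0.1015] R0T(-cy) [-0.0074  1.     -0.0001] R0T n [-1.     -0.0074 -0.0036]
```

View pics/cmp3.png

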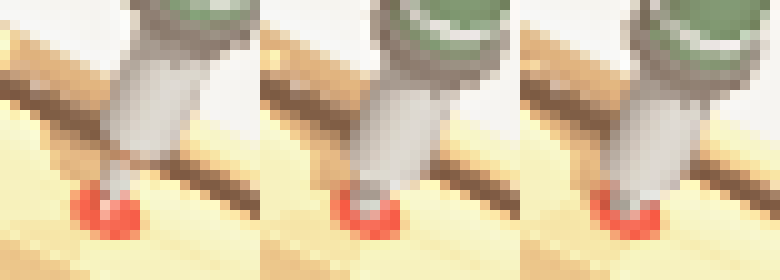

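View pics/p16.png

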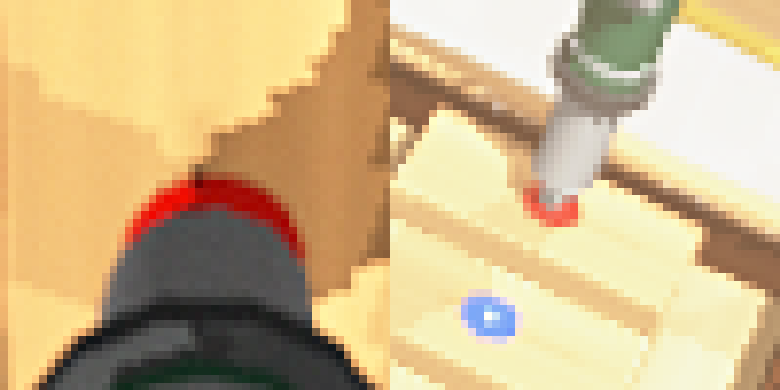

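Emit:
jog_arm --pt "-4 0 0 0 0 0 0" --pt "-8 0 0 0 0 0 0" --pt "-12 0 0 0 0 0 0" --pt "-12 0 0 0 0 0 0" --pt "-12 0 0 0 0 0 0" --pt "-12 0 0 0 0 0 0"

```text
time_s: 27.58
tool_pos: [0.5375, 0.0253, 0.2398]
tool_rot: [0.82, -0.002, -0.572, -0.006]
wrist_force: [-0.1, -0.0, -2.0]
grip_width: 0.291
```

```bash
python3 chk.py; python3 pr.py 18
```

```text
27.575 j [-0.5229  0.4293  0.4838  2.2793 -0.9262  0.1995 -0.8068] F [-0.0856 -0.0247 -2.0086] gw 0.2910512018299132
tcp [0.5375 0.0253 0.2398] x [ 0.3452  0.0029 -0.9385] y [-0.0107 -0.9999 -0.007 ]
grip slope [0.0924 0.0261 0.1134] R0T(-cy) [-0.0074  1.     -0.0001] R0T n [-1.     -0.0074 -0.0034]
Fn -1.754719837340751 [-2.7 -2.4 -1.1 -1.8 -1.1 -2.4 -2.  -1.9 -1.3 -1.8 -0.7 -2.4 -2.  -1.8
 -2.2 -1.7 -1.6 -2.2 -1.7 -2.2 -2.1 -2.  -0.6 -1.9 -0.8 -2.  -1.6 -1.8
 -1.7 -1.9 -2.5 -1.8 -1.5 -1.2 -1.1 -1.9 -2.2 -1.7 -1.7 -1.1]
tip now slope [ 0.0904  0.027  -0.0111]
[2.1  0.2  0.75] [-0.     -0.      0.0002]
```

View pics/p18.png

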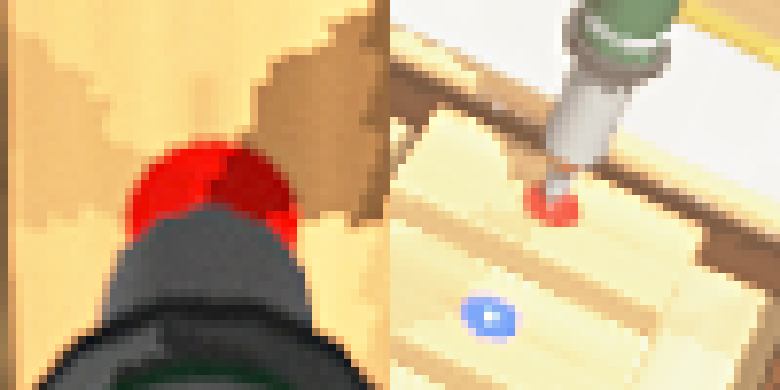

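Emit:
jog_arm --pt "0 0.5 0.3 0 0 0 0" --pt "1.5 0.5 0.3 0 0 0 0" --pt "3 0.5 0.3 0 0 0 0" --pt "4.5 0.5 0.3 0 0 0 0" --pt "6 0.5 0.3 0 0 0 0" --pt "7.5 0.5 0.3 0 0 0 0" --pt "9 0.5 0.3 0 0 0 0" --pt "10.5 0.5 0.3 0 0 0 0" --pt "12.3 0.5 0.3 0 0 0 0" --pt "12.3 0.5 0.3 0 0 0 0" --pt "12.3 0.5 0.3 0 0 0 0" --pt "12.3 0.5 0.3 0 0 0 0"

```text
time_s: 31.08
tool_pos: [0.5415, 0.0247, 0.2283]
tool_rot: [0.82, -0.002, -0.572, -0.006]
wrist_force: [-1.5, -0.1, 0.7]
grip_width: 0.292
```

```bash
python3 chk.py; python3 pr.py 19; python3 look.py 20; python3 - <<'E'
from h import *
p=np.load("side20.npz")["p"]; q=cv2.resize(p[205:245,222:272,::-1],(500,400),interpolation=cv2.INTER_CUBIC)
cv2.imwrite("pics/s20z.png",q); cv2.imwrite("pics/s20.png",p[:,:,::-1])
E
```

```text
31.075 j [-0.4691  0.446   0.4182  2.2777 -0.9626  0.1682 -0.7708] F [-1.527  -0.0875  0.6552] gw 0.29209472993859636
tcp [0.5415 0.0247 0.2283] x [ 0.3456  0.0028 -0.9384] y [-0.0108 -0.9999 -0.007 ]
grip slope [0.0923 0.0256 0.1013] R0T(-cy) [-0.0074  1.     -0.0002] R0T n [-1.     -0.0074 -0.0037]
Fn 1.8336909457381565 [1.5 1.8 1.4 1.7 1.8 1.9 1.3 1.2 1.5 1.3 2.2 1.1 2.8 2.3 1.6 2.5 1.6 2.3
 1.  1.6 1.9 3.4 0.8 1.4 1.8 2.3 2.3 2.6 1.2 1.3 1.7 2.2 2.4 2.7 1.3 2.5
 2.  1.5 1.3 1.9]
tip now slope [ 0.0902  0.0266 -0.0234]
[-10.21  -0.3    0.45] [-0.     -0.      0.0002]
wrist med 0.00018821337176304874 nose x 0.156 axis y0 z0 @.12, slopes [-0.0005  0.0023  0.0076  0.0043] n 1390
wrist spot px 288 223
wrist [286.4933 215.64  ] 75 [ 0.0916  0.0181 -0.0147] [0.1002 0.0342 0.0023]
side med 0.000607317985426941 nose x 0.156 axis y0 z0 @.12, slopes [0.0023 0.003  0.0113 0.0079] n 235
side spot px 242 230
```

View pics/s20z.png

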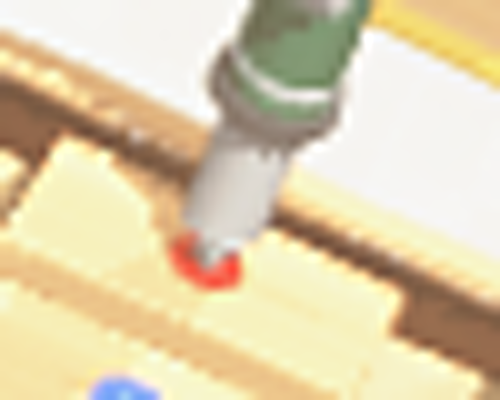

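View pics/s20.png

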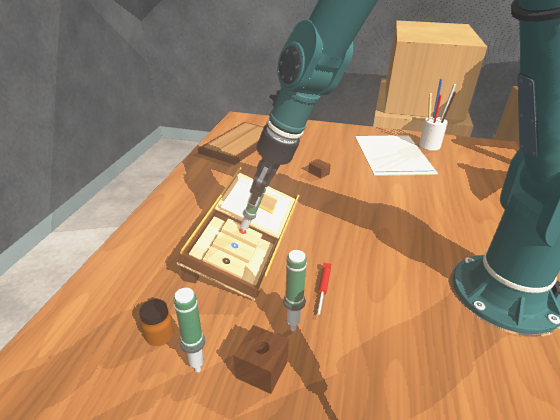

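View pics/p19.png

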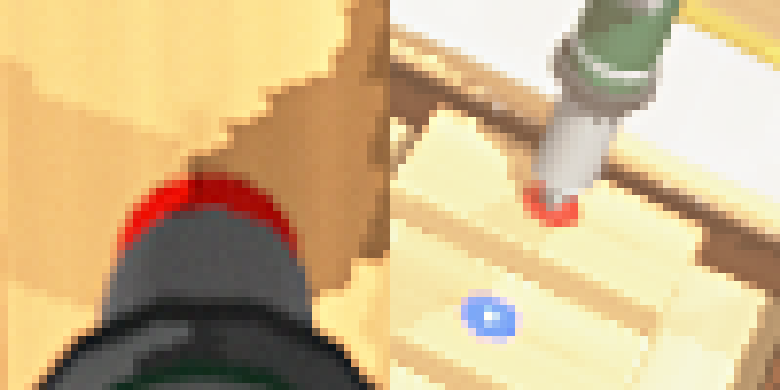

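```bash
python3 -c "
from station import r
print(r.state()['time_s']); print(r.sign_off())"
```

```text
33.175
the job is handed in; nothing more can be done
None
```

I handed the job in at 33.2 s, with the door open and the smallest green gauge, from the stand, pressed steadily on the red spot.

- **Door:** I slid it by its handle to the stop. A later push of about 23 N did not move it. Camera and tool measurements gave about 159–162 mm of travel, slightly less than the nominal 165 mm. I trusted the hard stop over that difference.
- **Tip position and squareness:** In the wrist camera the tip was about 0.5 mm from the spot's centre, and the gauge axis within about 0.3° of square. The coarser side view, before a last 0.5 mm correction, agreed to about 1.5 mm. Its tilt fit is noisier, within about 0.5°.
- **Press depth:** The averaged spring force was about 3.6 N, after subtracting a zero taken with the gauge lifted clear. That puts the plunger about 8 mm in, and no orange shows in the side view. An estimate from camera positions alone read about 10 mm, but it depends on the block height, where the cameras differ by about 2 mm, so I relied on the force.
- **Bystanders:** The jar and graver look unmoved in the last side picture, and the offcut showed no sign of moving. I checked these by eye only, without measuring.

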